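# Lock the stimulator's battery hatch with the flat driver

## Robot

A 6-joint arm with a two-finger parallel gripper is mounted at the origin on the work surface. World frame = base frame: x ahead of the robot, y to its left, z up, the work surface at z = 0. Lengths are in m, angles in rad, forces in N, time in s.
With the tool pointing down it reaches from about 0.3 to 0.75 m from the base axis. Payload 8.5 kg.
Tool frame: the origin (TCP) lies on the centre line of the jaws, within the pads' length; the fingertips stand 11 mm ahead of it and the grasp point (between the pads) lies 8 mm behind it; z points along the fingers, y is the direction in which the jaws open and shut (so a half turn about z gives the same grasp; the last joint's range is limited). The gripper opens to 88 mm and grips with 3 to 60 N. Pads are 18 mm wide; open, the fingers measure 123 mm over their backs; the gripper's body (75 mm by 187 mm) begins 45 mm behind the grasp point.
Start: joints at [1.051, 0.381, 1.297, -0, 1.464, -0.215], TCP at [0.165, 0.525, 0.25] pointing down, gripper open.
Joint ranges: [-3.11, 3.11], [-0.89, 2.33], [0.22, 2.48], [-1.42, 4.56], [0.17, 2.85], [-2.88, 2.88]. Speed limits (rad/s): [2.39, 2.39, 3.14, 3.14, 3.14, 3.14].

## Interface

Orientations are given as [roll, pitch, yaw] about the fixed x, y, z axes, in that order (R = Rz(yaw) Ry(pitch) Rx(roll)).
In Python, from cell import telemetry, capture, manip gives the robot as it stands.
- The arm moves only by the tool send_rows, never from a script. Its argument "deltas" is a list of rows, each an object of numbers: "dx", "dy", "dz": the shift along the tool's x, y, z in m; "roll": the turn about the tool's z in rad. A call has 1 to 8 rows; each row shifts and turns the commanded pose from where the row before left it, along the tool's axes as they then stand; what a row does not reach is not made up. A row lasts 1/8 s, in which the tool goes at most 62.5 mm and 10.7 degrees, less where a joint would pass 70% of its speed; a pose out of reach is approached as far as the arm can. A call is refused whole if a number of a shift passes 0.0625 or a number of a turn 0.188, either way. A call with a gripper value outside its range is refused whole. "gripper" is the closure in counts, from 0 (fully open) to 255 (shut), set as the call begins (left out, the last holds). The fingers move at their own pace and stop on an object; "grip_force" is the grip in N (left out, the last holds). Time passes only in rows, so rows that do not move let the fingers close. It gives the time, the measured TCP pose, the force and the opening at its end, in the units of the state.
- telemetry.read_state(): the state, without advancing time (a new reading comes with each control period).
- capture(name): name is "scene" or "top"; returns a dict with "frame" (420x560x3 uint8, red, green, blue), "z_map" (420x560 float32, m along the optical axis (not along the pixel's ray), 0 where there is no reading), "fovy" (degrees; the focal length in pixels is half the picture's height over the tangent of half this angle, whatever the lens; pixels are square), "cx", "cy" (the principal point, pixels), "rvec" (rotation vector, rad) and "tvec" (3), from world to camera coordinates, as OpenCV has them. Camera axes: x right, y down, z forward; pixel columns grow to the right and rows downward; lengths in m; the calibration is good to about 2 mm. A picture is of the moment at which its call begins.
- manip.close_job(): hands the job in, once; it reports no verdict.
The state is a dict: "time": time; "joint_pos": joint angles; "dq": joint speeds; "tau": joint torques, N m; "tool_pos": TCP position; "tool_rot": TCP orientation; "ft_force": force on the tool from outside, world axes, zero at the start; "torque": the same for the moment, N m; "opening": opening from 0.0 (shut) to 1.0 (fully open).
Only numpy, scipy, OpenCV 4.12 (cv2) and the standard library are available. Lean on these libraries where they do the work, as an engineer would, in place of code of your own. Each camera call takes 0.05 s, during which the arm holds its last target.

## Task

Take the orange flat driver out of its wooden stand, seat its blade fully in the slot of the round lock on the dark stimulator's battery hatch, and turn the lock clockwise to its stop, slot pointing at the two green dots; press gently (about 5 to 15 N), follow the lock down so that the blade stays deep in the slot, and ease off at the stop, not forcing it. Then put the driver back upright in its stand. Turn the lock only with the blade, keep the gripper off the device, and leave the electrode, battery and blue cup where they are.

Things in the scene. Friction and masses are not known exactly. Their poses are not given: they have to be found in the camera images.
- driver: Loose flat driver, 120 mm long, 120 g. Origin: centre of the blade's tip edge; z up the axis. Blade 16 mm wide (x), 2.5 mm thick (y), 16 mm long; shaft 10 mm thick to z 60; black collar 34 mm across, z 60 to 66; orange handle 26 x 26 mm, sides along x and y, z 66 to 120. A black line on the handle's top lies along the blade (x). Starts upright in the stand, tip at height 10 mm, hung by its collar.
- driver_grip (a point): The middle of the driver's orange handle, 93 mm above the blade's tip on the axis; axes as the driver's.
- stand: Fixed wooden block 70 x 70 x 70 mm, origin under its centre, with an upright 22 mm through hole at its middle. The driver's collar rests on its top.
- stand_mouth (a point): Centre of the hole's mouth in the stand's top, 70 mm above the table.
- device: Fixed dark stimulator box, 150 (x) x 200 (y) x 45 mm high, origin under its centre. Cyan keys on its -y half; on its +y half a grey battery hatch 84 x 84 x 3 mm, with the lock at its centre, x = -12, y = 45 mm. A 16 mm knob, 12 mm high, at x = 52, y = 10. 25 mm from the lock's centre: two red dots along x (open), two green dots along y (locked).
- lock_axis (a point): Point on the lock's turning axis, level with the slot's mouth; x along the slot, z up; turns and sinks with the lock. The bright head, 28 mm across, stands 10 mm over the hatch; its slot runs right across, 4 mm wide, 5 mm deep. The head floats in its bushing: its slot lies 3.5 to 6 mm to one side of this point (across the slot, along y); how far is not measured: feel or look for it.
- lock (a joint): Turn of the lock, rad: 0 with slot at the red dots (along the device's x), growing clockwise from above to a hard stop at 1.571 (green dots). Starts at 0.25 to 0.6. Friction 0.08 N m. Turning draws the head down 1.9 mm per rad. Pressed, the head gives up to 1.5 mm at 8 N per mm, then is rigid; pushed across its slot it slips at 8 N. It turns about its axis, so an off-centre slot swings round.
- electrode: Bystander: steel hand electrode, a cylinder 28 mm across, 90 mm high, standing upright, origin under its centre.
- battery: Bystander: small block battery, 26 x 17 x 48 mm high, standing upright, origin under its centre.
- cup: Bystander: small blue plastic cup, 56 mm across, 50 mm high, origin under its centre.
There are look-alikes about, which are no part of the job. There is more than one size of the driver; the one meant has the size given above.

How it is judged:
On the way, in this order (a step that is already met when the one before it is completed fails the run):
1. the blade is seated in the slot: its tip at least 3.5 mm below the slot's mouth, within 9 mm of the lock's axis, driver upright within 0.15 rad (z of driver in the frame of lock_axis below -0.0035 m and horizontal distance between driver and lock_axis below 0.009 m and angle between driver's own z axis and vertical below 0.15 rad), for 0.2 s.
2. the lock is turned to its stop (over 1.50 rad) with the blade still at least 2 mm in the slot, within 10 mm of the lock's axis (value of joint lock above 1.5 rad and z of driver in the frame of lock_axis below -0.002 m and horizontal distance between driver and lock_axis below 0.01 m), for 0.2 s.
At the end, for the whole second after the job is handed in: The lock stands within 0.09 rad of its stop (over 1.48 rad, slot at the green dots), and the driver stands at rest, upright within 0.1 rad, in the stand's hole: tip within 8 mm of the hole's axis and 5 to 14 mm above the table, collar on the block (value of joint lock above 1.48 rad and horizontal distance between driver and stand below 0.008 m and z of driver in the frame of stand between 0.005 and 0.014 m and angle between driver's own z axis and vertical below 0.1 rad and linear speed of driver below 0.02 m/s); the robot touches nothing.
It fails at once if the blade is rammed or over-turned: summed contact force of driver on device and lock above 70 N (a 10 N press with 0.08 N m of turning sums to about 20 N; 70 N is about 0.45 N m against the stop) (contact force between driver and device above 70 N).
It fails at once if the driver presses on the device with over 25 N while the blade is less than 3 mm deep in the slot (contact force between driver and device above 25 N and z of driver in the frame of lock_axis above -0.003 m and horizontal distance between driver and lock_axis below 0.03 m).
It fails at once if the lock turns (faster than 0.15 rad/s) while the blade is less than 2 mm deep in the slot (velocity of joint lock above 0.15 rad/s and z of driver in the frame of lock_axis above -0.002 m).
It fails at once if the gripper or arm touches the device or its lock (contact force between any of the arm, the fingers and device above 1 N).
It fails at once if a bystander is moved by more than 15 mm (distance of any of electrode, battery, cup from where it was at the start of the episode above 0.015 m).
It also fails if it takes over 64 s, if anything falls off the work surface, if the arm or the gripper's body presses on something with over 40 N, if the wrist force passes 120 N, or if a joint passes its speed limit or range.

## Working session

There is one attempt and no reset: what is moved stays moved. The work goes in short steps, Python scripts to look and compute and a tool call to move; the robot and the scene stay as the last step left them, time stands still between calls to the robot, and variables do not carry over. Pictures are saved under pics/ and viewed, and the job is handed in when it is done.

Besides the shell and the picture viewer there is one more tool, called after ">>>" as name(argument=value, ...) on one line, values as JSON. send_rows: Moves the arm, as the interface text tells. Its arguments: {"type":"object","properties":{"deltas":{"type":"array"},"gripper":{"type":"number"},"grip_force":{"type":"number"}},"required":["deltas"]}

```bash
mkdir -p pics; ls; cat > h.py <<'E'
import numpy as np, cv2
from cell import telemetry, capture, manip
def save(im,name,s=1.0):
    im=cv2.resize(im,None,fx=s,fy=s,interpolation=cv2.INTER_CUBIC) if s!=1 else im
    cv2.imwrite('pics/'+name,im[:,:,::-1])
def cam(c):
    H,W=c['frame'].shape[:2]; f=H/2/np.tan(np.radians(c['fovy'])/2)
    K=np.array([[f,0,c['cx']],[0,f,c['cy']],[0,0,1]]); R=cv2.Rodrigues(np.array(c['rvec'],float))[0]
    return K,R,np.array(c['tvec'],float).reshape(3)
def world(c):
    K,R,t=cam(c);z=c['z_map'];v,u=np.mgrid[:z.shape[0],:z.shape[1]]
    p=np.stack([(u-K[0,2])/K[0,0]*z,(v-K[1,2])/K[1,1]*z,z],-1)
    w=(p-t)@R; w[z==0]=np.nan; return w
def proj(c,P):
    K,R,t=cam(c); q=(np.atleast_2d(P)@R.T+t)@K.T; return q[:,:2]/q[:,2:]
def onplane(c,uv,h):
    K,R,t=cam(c); d=np.linalg.inv(K)@np.array([uv[0],uv[1],1.]); d=R.T@d; o=-R.T@t
    return o+d*(h-o[2])/d[2]
E
python3 - <<'E'
from h import *
import pickle
for n in ['scene','top']:
    c=capture(n); pickle.dump(c,open(n+'0.pkl','wb')); save(c['frame'],n+'0.png',1.4)
    K,R,t=cam(c); print(n,c['fovy'],K[0,0],-R.T@t, R[2])
s=telemetry.read_state(); print(s)
E
```

```text
pics
scene 49.35456512807068 457.05000495614416 [ 1.10106613 -0.0677569   0.75526708] [-0.61343453  0.07980668 -0.78570285]
top 52.12713379074088 429.35416393238154 [0.40216738 0.00385482 0.88994234] [ 0.22419709  0.03635923 -0.97386533]
{'time': 0.1, 'joint_pos': array([ 1.05068503e+00,  3.81130603e-01,  1.29814172e+00,  8.26655535e-06,
        1.46360926e+00, -2.15290443e-01]), 'dq': array([-0.00059553, -0.00386889, -0.00272006, -0.001125  ,  0.0004351 ,
       -0.00030535]), 'tau': array([ 2.92684250e-03, -4.38647711e+01, -2.24912131e+01,  7.13715353e-02,
        3.42539640e-02, -9.28088070e-05]), 'tool_pos': array([0.16494434, 0.52444047, 0.24921303]), 'tool_rot': array([-3.14033524e+00, -2.83382173e-04,  2.83677073e+00]), 'ft_force': array([ 0.07301531, -0.48550984,  0.36575835]), 'torque': array([ 0.04924735, -0.00486883, -0.03501954]), 'opening': 1.000979361578102}
```

View pics/scene0.png

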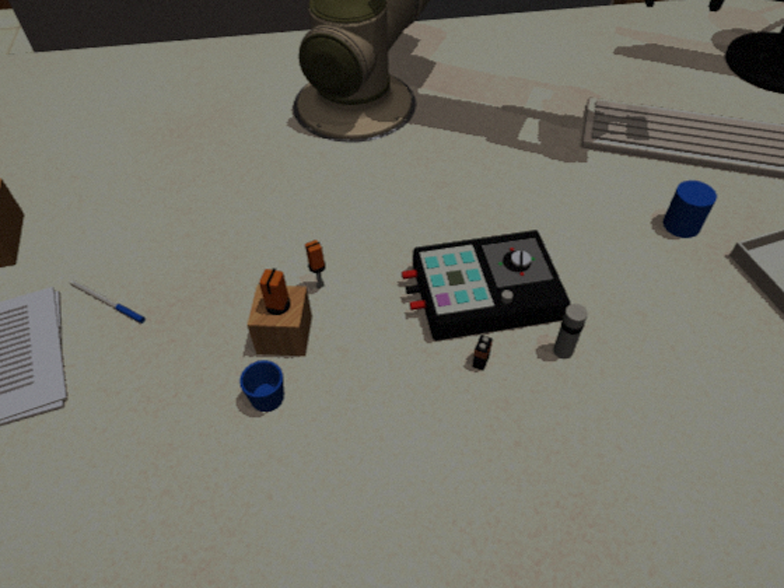

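View pics/top0.png

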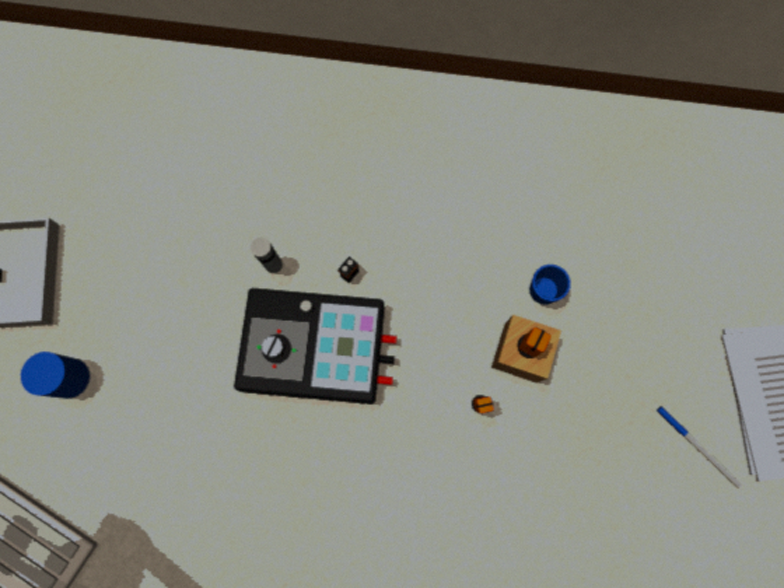

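Two drivers could be confused. One is in the stand (scene 275,290; top 537,342), the other is a smaller free-standing one (scene 316,257; top 484,405). I choose the one in the wooden stand. Next I'll take close crops and measurements.

```bash
python3 - <<'E'
from h import *
import pickle
T=pickle.load(open('top0.pkl','rb'));S=pickle.load(open('scene0.pkl','rb'))
def crop(c,u0,v0,u1,v1,s): return cv2.resize(c['frame'][v0:v1,u0:u1],(int((u1-u0)*s),int((v1-v0)*s)),interpolation=cv2.INTER_CUBIC)
a=crop(T,330,215,410,295,5);b=crop(T,165,200,285,290,4.4)
b=b[:400];b=np.vstack([b,np.zeros((max(0,400-len(b)),b.shape[1],3),np.uint8)])
save(np.clip(np.hstack([a,b[:, :390]]).astype(float)*1.5,0,255).astype(np.uint8),'cropT.png')
a=crop(S,170,165,240,255,4.4);b=crop(S,290,160,410,250,4.4)
save(np.clip(np.hstack([a,b])[:, :800].astype(float)*1.5,0,255).astype(np.uint8),'cropS.png')
for n,c in (('top',T),('scene',S)):
    w=world(c); hsv=cv2.cvtColor(c['frame'],cv2.COLOR_RGB2HSV)
    org=(hsv[...,0]<14)&(hsv[...,1]>190)&(hsv[...,2]>60)
    k,l,st,ce=cv2.connectedComponentsWithStats(org.astype(np.uint8))
    for i in range(1,k):
        if st[i,4]>40:
            p=w[l==i]; p=p[~np.isnan(p[:,0])]; 
            zt=np.percentile(p[:,2],95); q=p[p[:,2]>zt-.006]
            print(n,ce[i],st[i,4],'ztop',zt,'mean top',q.mean(0),'rect',cv2.minAreaRect((q[:,:2]*1000).astype(np.float32)))
    m=(w[...,0]>.2)&(w[...,0]<.7)
    # stand top
    for nm,(cx,cy) in {'stand':(.41,-.25)}.items(): pass
w=world(T)
for uv in [(383,244),(375,255),(360,240),(390,255),(195,248),(212,255),(180,225),(240,250),(345,289),(185,178),(250,192),(394,203),(40,270)]:
    print(uv,w[uv[1],uv[0]].round(4))
E
```

```text
top [376.79591837 242.24489796] 49 ztop 0.12771155300042036 mean top [ 0.54549439 -0.14440475  0.12628188] rect ((548.2133178710938, -144.44198608398438), (23.880126953125, 9.023924827575684), 5.39039421081543)
top [277.03846154 241.90384615] 52 ztop 0.02810303287548766 mean top [0.53718715 0.03987678 0.02535989] rect ((537.816650390625, 40.0228157043457), (10.459228515625, 20.330936431884766), 6.434201717376709)
top [274.18867925 271.37735849] 53 ztop 0.030023369212142888 mean top [0.47729882 0.03750284 0.02646887] rect ((477.6883850097656, 37.59139633178711), (7.97320556640625, 19.93538475036621), 7.181588649749756)
scene [225.07194245 181.43884892] 139 ztop 0.09103678366826852 mean top [ 0.46489675 -0.10128902  0.08913945] rect ((463.4049987792969, -101.25907897949219), (16.41399574279785, 15.677092552185059), 18.511754989624023)
scene [189.25925926 198.09259259] 54 ztop 0.1311377300121661 mean top [ 0.54649483 -0.16351937  0.12924886] rect ((545.9677734375, -163.20896911621094), (9.177316665649414, 23.337121963500977), 67.20559692382812)
scene [196.7125 199.3125] 80 ztop 0.1313970728349822 mean top [ 0.5520599  -0.15060806  0.12929467] rect ((551.3421020507812, -150.115234375), (12.029151916503906, 23.22739028930664), 70.5286636352539)
scene [298.         217.29166667] 48 ztop 0.028977755076125176 mean top [0.54049977 0.03773715 0.02632735] rect ((540.3397216796875, 38.05525207519531), (9.529952049255371, 19.53557586669922), 4.877992630004883)
(383, 244) [ 0.5425 -0.1524  0.1292]
(375, 255) [ 0.5304 -0.1515  0.0683]
(360, 240) [ 0.5595 -0.1236  0.0466]
(390, 255) [ 0.5341 -0.1798  0.0694]
(195, 248) [0.4986 0.1965 0.0546]
(212, 255) [0.4903 0.1625 0.0467]
(180, 225) [0.5419 0.2378 0.0423]
(240, 250) [0.5078 0.1095 0.045 ]
(345, 289) [ 0.4573 -0.0988  0.0878]
(185, 178) [0.6279 0.2334 0.0877]
(250, 192) [0.6293 0.1086 0.0414]
(394, 203) [ 0.657  -0.1943  0.0021]
(40, 270) [0.4152 0.4784 0.07  ]
```

View pics/cropT.png

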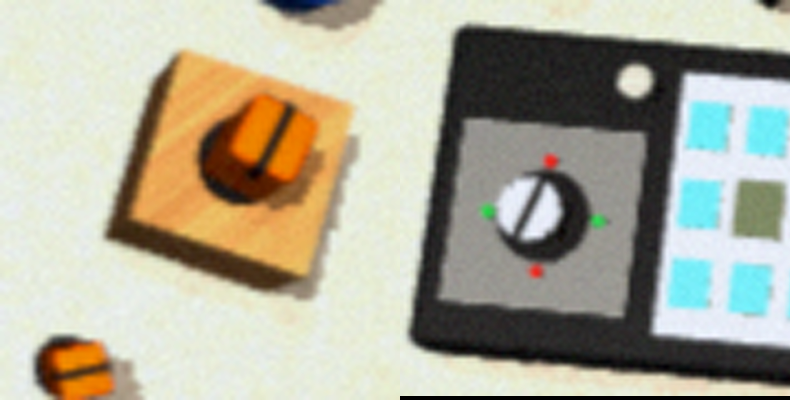

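View pics/cropS.png

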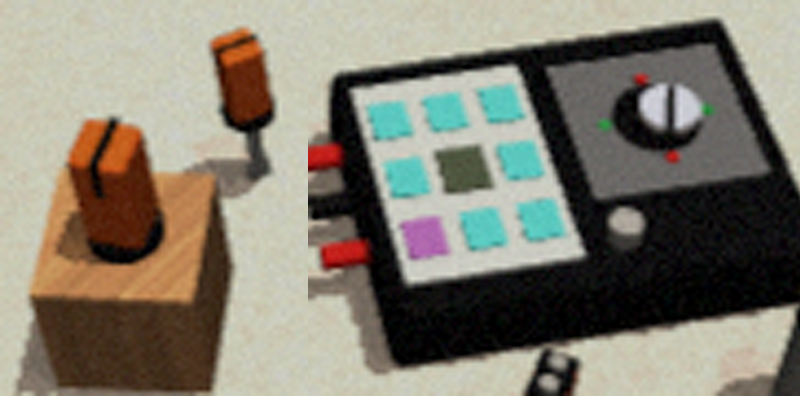

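```bash
python3 - <<'E'
from h import *
import pickle
T=pickle.load(open('top0.pkl','rb'));S=pickle.load(open('scene0.pkl','rb'))
def crop(c,u0,v0,n,s): return np.clip(cv2.resize(c['frame'][v0:v0+n,u0:u0+n],None,fx=s,fy=s,interpolation=cv2.INTER_CUBIC).astype(float)*1.5,0,255).astype(np.uint8)
save(np.hstack([crop(T,175,228,40,10),crop(S,350,165,40,10)]),'lock0.png')
save(np.hstack([crop(T,360,225,40,10),crop(S,178,185,40,10)]),'drv0.png')
for n,c in (('top',T),('scene',S)):
    w=world(c); hsv=cv2.cvtColor(c['frame'],cv2.COLOR_RGB2HSV).astype(int)
    H,Sa,V=hsv[...,0],hsv[...,1],hsv[...,2]
    box=np.zeros(H.shape,bool)
    if n=='top': box[232:272,178:218]=1
    else: box[172:202,350:390]=1
    for nm,m in (('red',((H<10)|(H>170))&(Sa>100)),('green',(H>45)&(H<80)&(Sa>90))):
        k,l,st,ce=cv2.connectedComponentsWithStats((m&box).astype(np.uint8))
        for i in range(1,k):
            if st[i,4]>=2:
                ww=Sa*(l==i); v,u=np.mgrid[:H.shape[0],:H.shape[1]]
                uv=((u*ww).sum()/ww.sum(),(v*ww).sum()/ww.sum())
                print(n,nm,st[i,4],np.round(uv,2),onplane(c,uv,.048).round(4))
E
```

```text
top red 10 [198.93 236.19] [0.5237 0.1945 0.048 ]
top red 9 [195.37 261.13] [0.4739 0.1925 0.048 ]
top green 9 [184.47 247.64] [0.4972 0.2188 0.048 ]
top green 9 [209.35 249.82] [0.4996 0.1692 0.048 ]
scene red 8 [365.16 177.84] [0.4745 0.1911 0.048 ]
scene red 2 [368.   192.39] [0.5149 0.1866 0.048 ]
scene red 8 [372.42 195.01] [0.5231 0.1937 0.048 ]
scene green 4 [380.47 184.53] [0.4977 0.2177 0.048 ]
scene green 6 [357.13 187.83] [0.4994 0.1677 0.048 ]
```

View pics/lock0.png

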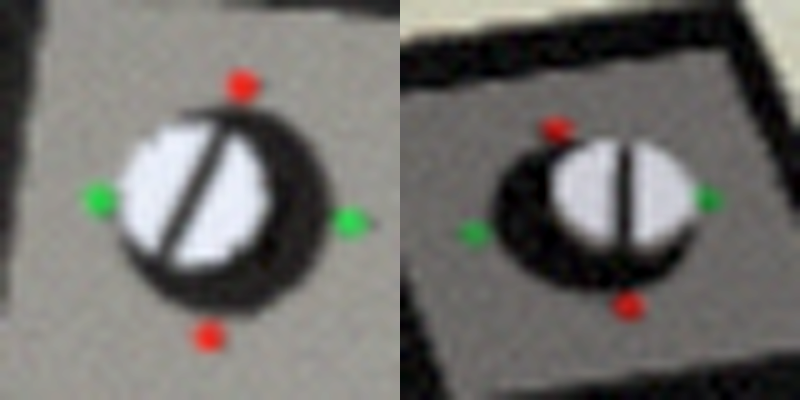

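View pics/drv0.png

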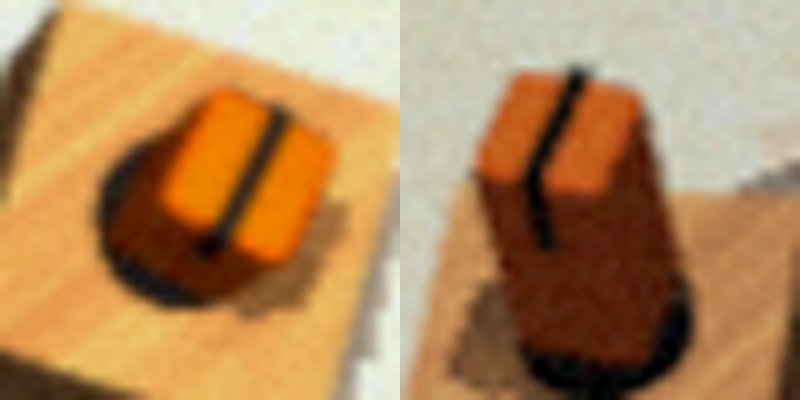

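```bash
python3 - <<'E'
from h import *
import pickle
T=pickle.load(open('top0.pkl','rb'));S=pickle.load(open('scene0.pkl','rb'))
ax=np.array([.4986,.1932])
def px(p,o,s=10): return ((p[0]+.5)/s-.5+o[0],(p[1]+.5)/s-.5+o[1])
for n,c,o,a,b in (('top',T,(175,228),(224,125),(168,258)),('scene',S,(350-40,165),(1024-400,148),(1024-400,245))):
    if n=='scene': o=(350,165);a=(224,148);b=(224,245)
    for h in (.057,):
        A=onplane(c,px(a,o),h)[:2];B=onplane(c,px(b,o),h)[:2]; d=A-B; L=np.linalg.norm(d); d/=L; nn=np.array([-d[1],d[0]])
        print(n,A,B,'len',L,'ang',np.arctan2(*d[::-1]),'off',(A-ax)@nn,'mid',((A+B)/2))
# head extents: white centroid
for n,c,b in (('top',T,(175,228,215,268)),('scene',S,(350,165,390,205))):
    hsv=cv2.cvtColor(c['frame'],cv2.COLOR_RGB2HSV); m=np.zeros(hsv.shape[:2],np.uint8)
    sub=hsv[b[1]:b[3],b[0]:b[2]]; print(sub[...,2].max())
    g=((sub[...,2]>125)&(sub[...,1]<60)).astype(np.uint8)
    k,l,st,ce=cv2.connectedComponentsWithStats(g)
    pts=np.argwhere(g)[:, ::-1]
    big=[i for i in range(1,k) if st[i,4]>15]; m=np.isin(l,big); pts=np.argwhere(m)[:,::-1]
    hull=cv2.convexHull(pts.astype(np.int32)); e=cv2.minAreaRect(pts.astype(np.float32))
    W=np.array([onplane(c,p+np.array(b[:2]),.058)[:2] for p in pts])
    print(n,st[big].tolist(),'head circ',cv2.minEnclosingCircle((W*1000).astype(np.float32)),(W.min(0)+W.max(0))/2)
# driver top corners
for n,c,o,q in (('top',T,(360,225),[(215,88),(337,148),(278,266),(158,212)]),('scene',S,(178,185),[(118-0,72),(245,95),(212-0,195),(80,170)])):
    W=np.array([onplane(c,px(p,o),.130)[:2] for p in q]); 
    print(n,'corners',W.round(4).tolist(),'ctr',W.mean(0)); 
    e=np.roll(W,-1,0)-W; print(np.linalg.norm(e,axis=1),np.arctan2(e[:,1],e[:,0]))
# line on top
for n,c,o,a,b in (('top',T,(360,225),(285,112),(218,238)),('scene',S,(178,185),(180,78),(133,178))):
    A=onplane(c,px(a,o),.13)[:2];B=onplane(c,px(b,o),.13)[:2];d=A-B;print(n,'line',A,B,np.linalg.norm(d),np.arctan2(d[1],d[0]))
w=world(T); 
# stand top: z 0.066..0.074
for n,c in (('top',T),('scene',S)):
    w=world(c); m=(abs(w[...,2]-.07)<.003)&(abs(w[...,0]-.545)<.07)&(abs(w[...,1]+.15)<.07)
    r=cv2.minAreaRect((w[m][:,:2]*1000).astype(np.float32)); print(n,'stand',m.sum(),r)
E
```

```text
top [0.51428621 0.19497664] [0.48698572 0.20105808] len 0.02796963237957282 ang -0.21918064724246 off 0.005144788574065768 mid [0.50063597 0.19801736]
scene [0.48876142 0.20062954] [0.51477837 0.19363261] len 0.02694139611891915 ang 2.8788712291381655 off -0.0046194385859255225 mid [0.50176989 0.19713108]
167
top [[12, 13, 9, 11, 58], [18, 14, 8, 12, 55]] head circ ((499.6158447265625, 198.8777618408203), 13.784268379211426) [0.49988658 0.19896264]
146
scene [[0, 0, 20, 4, 42], [35, 0, 5, 9, 25], [16, 14, 5, 9, 31], [24, 15, 5, 9, 32]] head circ ((468.0417785644531, 202.94313049316406), 45.687774658203125) [0.47796108 0.20487449]
top corners [[0.5611, -0.1472], [0.5532, -0.1697], [0.5306, -0.161], [0.5373, -0.139]] ctr [ 0.54553025 -0.15422425]
[0.02386017 0.02421266 0.02296905 0.02510462] [-1.90921595  2.77362605  1.27164738 -0.33071098]
scene corners [[0.5327, -0.1634], [0.5417, -0.1406], [0.5646, -0.1472], [0.5552, -0.1705]] ctr [ 0.54853962 -0.15542599]
[0.02446474 0.0237541  0.02506704 0.02357239] [ 1.19213117 -0.28272463 -1.95472529  2.83398259]
top line [ 0.55841195 -0.15996514] [ 0.53411983 -0.15001032] 0.026252717742737342 -0.3889227059285918
scene line [ 0.53585442 -0.15219604] [ 0.55846675 -0.16112026] 0.024309657675334547 2.7656967825057714
top stand 767 ((547.1273193359375, -156.62628173828125), (70.32901000976562, 70.17192077636719), 78.56616973876953)
scene stand 756 ((546.9401245117188, -156.94686889648438), (71.10142517089844, 72.24594116210938), 78.42440795898438)
```

>>> send_rows(deltas=[{"roll":0.047},{"dx":-0.0424,"dy":-0.0362},{"dx":-0.0424,"dy":-0.0362},{"dx":-0.0424,"dy":-0.0362},{"dx":-0.0424,"dy":-0.0362},{"dx":-0.0424,"dy":-0.0362},{"dx":-0.0424,"dy":-0.0362},{"dx":-0.0424,"dy":-0.0362}], gripper=0)

```text
invalid input at $.deltas[0]: expected keys dx, dy, dz, roll
```

>>> send_rows(deltas=[{"dx":-0.0424,"dy":-0.0362},{"dx":-0.0424,"dy":-0.0362},{"dx":-0.0424,"dy":-0.0362},{"dx":-0.0424,"dy":-0.0362},{"dx":-0.0424,"dy":-0.0362},{"dx":-0.0424,"dy":-0.0362},{"dx":-0.0424,"dy":-0.0362},{"dz":0.0}])

```text
invalid input at $.deltas[0]: expected keys dx, dy, dz, roll
```

All four keys are needed in each row.

>>> send_rows(deltas=[{"dx":0,"dy":0,"dz":0,"roll":0.047},{"dx":-0.0424,"dy":-0.0362,"dz":0,"roll":0},{"dx":-0.0424,"dy":-0.0362,"dz":0,"roll":0},{"dx":-0.0424,"dy":-0.0362,"dz":0,"roll":0},{"dx":-0.0424,"dy":-0.0362,"dz":0,"roll":0},{"dx":-0.0424,"dy":-0.0362,"dz":0,"roll":0},{"dx":-0.0424,"dy":-0.0362,"dz":0,"roll":0},{"dx":-0.0424,"dy":-0.0362,"dz":0,"roll":0}], gripper=0)

```text
time: 1.1
tool_pos: [0.3568, 0.1828, 0.2497]
tool_rot: [3.142, 0.0, 2.79]
ft_force: [1.2, -0.7, 0.2]
opening: 1.001
```

>>> send_rows(deltas=[{"dx":-0.0424,"dy":-0.0362,"dz":0,"roll":0},{"dx":-0.0424,"dy":-0.0362,"dz":0,"roll":0},{"dx":-0.0424,"dy":-0.0362,"dz":0,"roll":0},{"dx":-0.0424,"dy":-0.0362,"dz":0,"roll":0},{"dx":-0.0424,"dy":-0.0362,"dz":0,"roll":0},{"dx":-0.0424,"dy":-0.0362,"dz":0,"roll":0},{"dx":-0.0424,"dy":-0.0362,"dz":0,"roll":0},{"dx":0,"dy":0,"dz":0,"roll":0}])

```text
time: 2.1
tool_pos: [0.5485, -0.1586, 0.2483]
tool_rot: [-3.141, -0.002, 2.786]
ft_force: [-0.5, 0.1, 0.3]
opening: 1.002
```

>>> send_rows(deltas=[{"dx":0.0024,"dy":0.0022,"dz":0.04,"roll":0},{"dx":0,"dy":0,"dz":0.04,"roll":0},{"dx":0,"dy":0,"dz":0.04,"roll":0},{"dx":0,"dy":0,"dz":0.02,"roll":0},{"dx":0,"dy":0,"dz":0.013,"roll":0},{"dx":0,"dy":0,"dz":0,"roll":0}])

```text
time: 2.85
tool_pos: [0.5459, -0.1523, 0.0965]
tool_rot: [3.141, -0.001, 2.79]
ft_force: [0.1, -1.1, -0.3]
opening: 0.997
```

```bash
cat >> h.py <<'E'
def crops(name,P,n=60,s=6.5):
    out=[]; cs=[]
    for k in ('top','scene'):
        c=capture(k);cs.append(c); u,v=proj(c,P)[0]; u0=int(np.clip(u-n/2,0,560-n));v0=int(np.clip(v-n/2,0,420-n))
        im=cv2.resize(c['frame'][v0:v0+n,u0:u0+n],None,fx=s,fy=s,interpolation=cv2.INTER_CUBIC)
        out.append(np.clip(im.astype(float)*1.6,0,255).astype(np.uint8)); print(k,'origin',u0,v0,'scale',s)
    save(np.hstack(out),name); return cs
E
python3 -c "
from h import *
crops('pre.png',[.547,-.1555,.1])
print(telemetry.read_state()['tool_pos'],telemetry.read_state()['tool_rot'])"
```

```text
top origin 351 214 scale 6.5
scene origin 166 177 scale 6.5
[ 0.54646022 -0.1527471   0.09758577] [-3.14143932e+00  1.30695693e-03  2.79001921e+00]
```

View pics/pre.png

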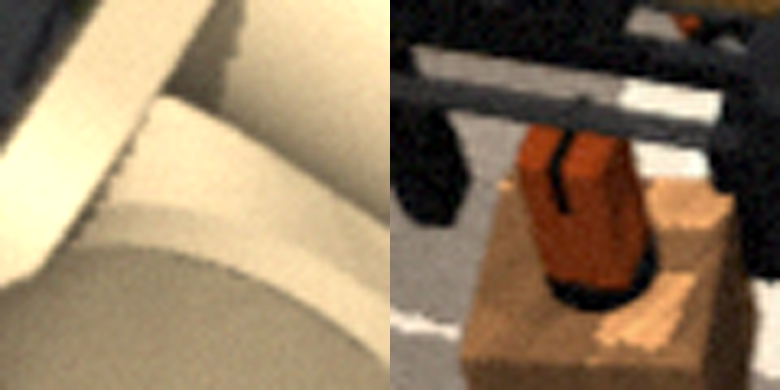

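>>> send_rows(deltas=[{"dx":-0.0015,"dy":-0.0026,"dz":0.002,"roll":0},{"dx":0,"dy":0,"dz":0,"roll":0}])

```text
time: 3.2
tool_pos: [0.5468, -0.1561, 0.0951]
tool_rot: [-3.141, 0.001, 2.79]
ft_force: [0.2, -0.3, 1.0]
opening: 0.997
```

>>> send_rows(deltas=[{"dx":0,"dy":0,"dz":0,"roll":0},{"dx":0,"dy":0,"dz":0,"roll":0},{"dx":0,"dy":0,"dz":0,"roll":0},{"dx":0,"dy":0,"dz":0,"roll":0},{"dx":0,"dy":0,"dz":0,"roll":0},{"dx":0,"dy":0,"dz":0,"roll":0}], gripper=255, grip_force=40)

```text
time: 3.95
tool_pos: [0.5467, -0.1557, 0.0947]
tool_rot: [-3.142, -0.0, 2.79]
ft_force: [0.4, -0.1, 0.0]
opening: 0.344
```

>>> send_rows(deltas=[{"dx":0,"dy":0,"dz":0,"roll":0},{"dx":0,"dy":0,"dz":0,"roll":0},{"dx":0,"dy":0,"dz":0,"roll":0}])

```text
time: 4.32
tool_pos: [0.5467, -0.1557, 0.0947]
tool_rot: [-3.142, -0.0, 2.79]
ft_force: [-0.0, 0.2, -0.8]
opening: 0.294
```

>>> send_rows(deltas=[{"dx":0,"dy":0,"dz":-0.015,"roll":0},{"dx":0,"dy":0,"dz":0,"roll":0}])

```text
time: 4.58
tool_pos: [0.5472, -0.156, 0.1112]
tool_rot: [-3.141, 0.003, 2.79]
ft_force: [-0.6, 0.4, -0.6]
opening: 0.293
```

```bash
python3 -c "
from h import *
crops('lift0.png',[.547,-.1555,.1])
s=telemetry.read_state();print(s['tool_pos'],s['tool_rot'],s['opening'],s['ft_force'])"
```

```text
top origin 351 214 scale 6.5
scene origin 166 177 scale 6.5
[ 0.54668916 -0.15573149  0.1100431 ] [-3.14150944e+00  4.96565339e-04  2.78981196e+00] 0.28981919579284615 [-0.37768768 -0.48643432 -1.27182976]
```

View pics/lift0.png

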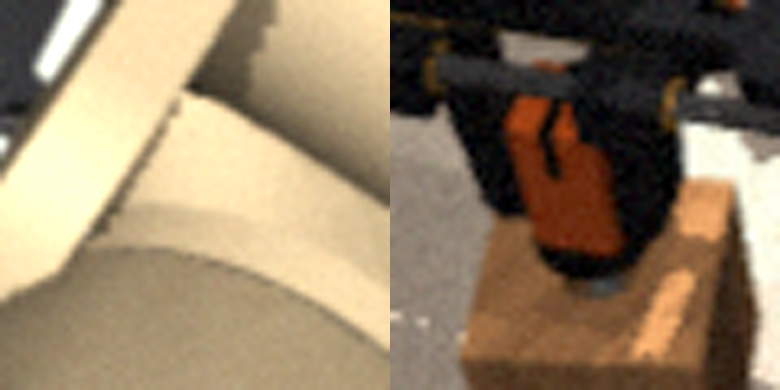

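>>> send_rows(deltas=[{"dx":0,"dy":0,"dz":-0.055,"roll":0},{"dx":0,"dy":0,"dz":-0.055,"roll":0},{"dx":0,"dy":0,"dz":0,"roll":-0.11},{"dx":0.0186,"dy":0.0475,"dz":0,"roll":0},{"dx":0.0186,"dy":0.0475,"dz":0,"roll":0},{"dx":0.0186,"dy":0.0475,"dz":0,"roll":0},{"dx":0.0186,"dy":0.0475,"dz":0,"roll":0},{"dx":0.0186,"dy":0.0475,"dz":0,"roll":0}])

```text
time: 5.68
tool_pos: [0.5127, 0.0987, 0.2196]
tool_rot: [-3.142, -0.0, 2.9]
ft_force: [0.9, -1.0, -1.9]
opening: 0.287
```

>>> send_rows(deltas=[{"dx":0.0186,"dy":0.0475,"dz":0,"roll":0},{"dx":0.0186,"dy":0.0475,"dz":0,"roll":0},{"dx":0,"dy":0,"dz":0.03,"roll":0},{"dx":0,"dy":0,"dz":0.03,"roll":0},{"dx":0,"dy":0,"dz":0,"roll":0}])

```text
time: 6.3
tool_pos: [0.4988, 0.1982, 0.158]
tool_rot: [-3.14, -0.004, 2.9]
ft_force: [0.2, 0.9, -0.3]
opening: 0.293
```

```bash
python3 -c "
from h import *
crops('ab0.png',[.5,.198,.075],50,7.8)
s=telemetry.read_state();print(s['tool_pos'],s['tool_rot'],s['opening'],s['ft_force'])"
```

```text
top origin 167 220 scale 7.8
scene origin 348 152 scale 7.8
[0.50023005 0.19819884 0.16049111] [3.14136239e+00 5.52121580e-04 2.89955900e+00] 0.2938773300133422 [ 0.7557751   0.69455329 -0.44375209]
```

View pics/ab0.png

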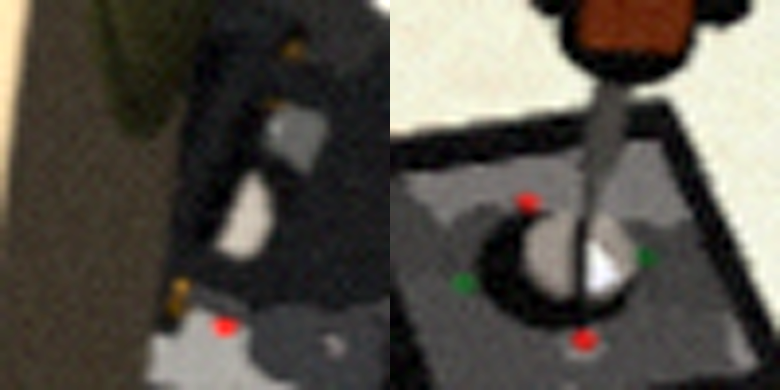

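```bash
cat >> h.py <<'E'
def scn(name,P,n=40,s=15,marks=()):
    c=capture('scene');u,v=proj(c,P)[0];u0=int(u-n/2);v0=int(v-n/2)
    im=cv2.resize(c['frame'][v0:v0+n,u0:u0+n],None,fx=s,fy=s,interpolation=cv2.INTER_CUBIC)
    im=np.clip(im.astype(float)*2,0,255).astype(np.uint8)
    for m in marks:
        a,b=proj(c,m)[0]; p=(int((a-u0+.5)*s),int((b-v0+.5)*s)); cv2.circle(im,p,3,(255,0,255),1)
    save(im,name); return c,u0,v0,s
E
python3 -c "
from h import *
d=np.array([.971,-.239,0]);
m=[np.array([.4998,.198,.075])+d*k for k in(-.008,0,.008)]+[np.array([.4998,.198,.058])+d*k for k in(-.014,0,.014)]
print(scn('s1.png',[.5,.198,.068],marks=m)[1:])"
```

```text
(352, 159, 15)
```

View pics/s1.png

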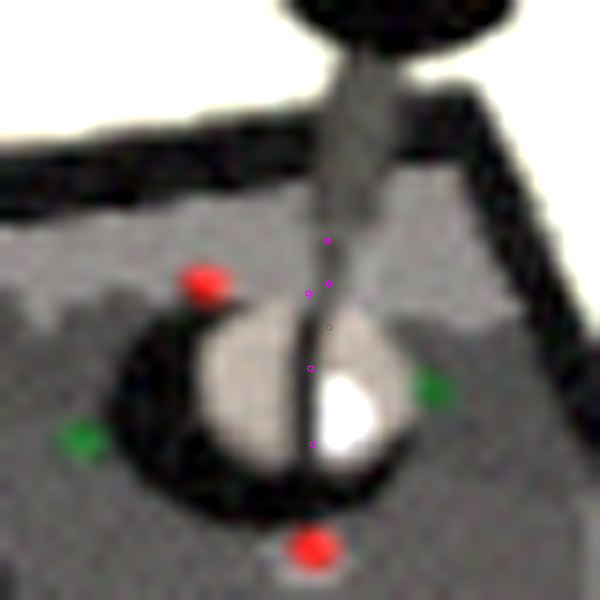

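>>> send_rows(deltas=[{"dx":0,"dy":-0.0012,"dz":0.006,"roll":0.015},{"dx":0,"dy":0,"dz":0.005,"roll":0},{"dx":0,"dy":0,"dz":0,"roll":0}])

```text
time: 6.82
tool_pos: [0.4995, 0.197, 0.1485]
tool_rot: [-3.141, -0.001, 2.885]
ft_force: [-0.7, -0.6, -1.0]
opening: 0.291
```

```bash
python3 -c "
from h import *
s=telemetry.read_state();print(s['tool_pos'],s['tool_rot'],s['ft_force'])
print(scn('s2.png',[.5,.197,.060],n=32,s=18)[1:])
s=telemetry.read_state();print(s['tool_pos'],s['tool_rot'],s['ft_force'])"
```

```text
[0.49945028 0.1969944  0.14845943] [-3.14129871e+00 -6.10304096e-04  2.88471083e+00] [-0.69697937 -0.55342613 -0.97121913]
(355, 166, 18)
[0.49957681 0.19704994 0.14868568] [-3.14150034e+00 -2.11902898e-04  2.88474227e+00] [-0.46128872  0.65519841 -1.61011763]
```

View pics/s2.png

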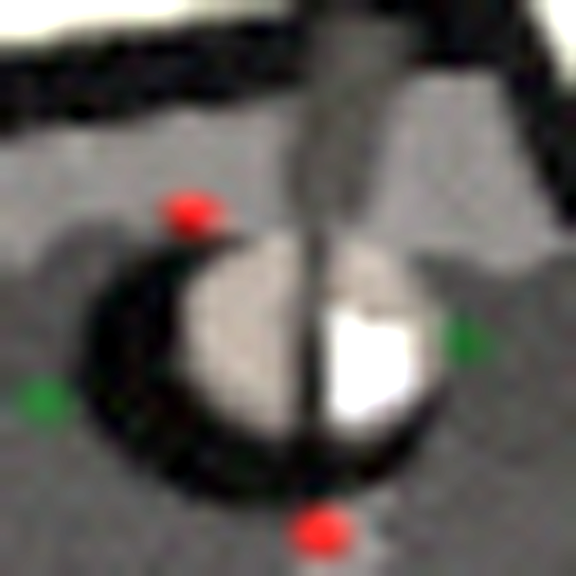

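>>> send_rows(deltas=[{"dx":0,"dy":0,"dz":0.003,"roll":0},{"dx":0,"dy":0,"dz":0.001,"roll":0},{"dx":0,"dy":0,"dz":0,"roll":0}])

```text
time: 7.25
tool_pos: [0.4996, 0.1971, 0.1447]
tool_rot: [-3.142, -0.0, 2.885]
ft_force: [0.2, 1.1, -1.4]
opening: 0.288
```

>>> send_rows(deltas=[{"dx":0,"dy":0,"dz":0.001,"roll":0},{"dx":0,"dy":0,"dz":0,"roll":0}])

```text
time: 7.5
tool_pos: [0.4996, 0.1971, 0.1437]
tool_rot: [-3.142, -0.0, 2.885]
ft_force: [0.1, 0.7, -1.7]
opening: 0.294
```

>>> send_rows(deltas=[{"dx":0,"dy":0,"dz":0.001,"roll":0},{"dx":0,"dy":0,"dz":0,"roll":0}])

```text
time: 7.75
tool_pos: [0.4995, 0.1971, 0.1427]
tool_rot: [-3.141, -0.0, 2.885]
ft_force: [-0.3, 0.4, -2.2]
opening: 0.292
```

```bash
python3 -c "
from h import *
print(scn('s3.png',[.5,.197,.060],n=32,s=18)[1:])
s=telemetry.read_state();print(s['tool_pos'],s['tool_rot'],s['ft_force'])"
```

```text
(355, 166, 18)
[0.49956691 0.19710812 0.14270922] [-3.14158106e+00 -1.16655190e-04  2.88476888e+00] [-0.26298841 -0.13998948 -2.87311902]
```

View pics/s3.png

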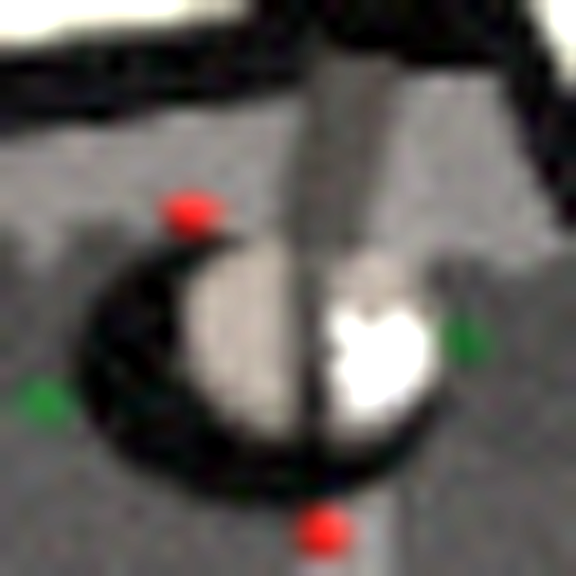

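>>> send_rows(deltas=[{"dx":0,"dy":0,"dz":0.001,"roll":0},{"dx":0,"dy":0,"dz":0,"roll":0}])

```text
time: 8.05
tool_pos: [0.4997, 0.1971, 0.1418]
tool_rot: [3.141, 0.0, 2.885]
ft_force: [-0.0, -1.1, 0.1]
opening: 0.292
```

>>> send_rows(deltas=[{"dx":0,"dy":0,"dz":0.0007,"roll":0},{"dx":0,"dy":0,"dz":0,"roll":0}])

```text
time: 8.3
tool_pos: [0.4997, 0.1971, 0.1413]
tool_rot: [3.141, 0.0, 2.885]
ft_force: [-0.2, -0.9, 2.2]
opening: 0.293
```

>>> send_rows(deltas=[{"dx":0,"dy":0,"dz":0.0006,"roll":0},{"dx":0,"dy":0,"dz":0,"roll":0}])

```text
time: 8.55
tool_pos: [0.4997, 0.1971, 0.1407]
tool_rot: [3.141, 0.001, 2.885]
ft_force: [-1.5, -0.8, 3.0]
opening: 0.29
```

```bash
python3 -c "
from h import *
print(scn('s4.png',[.5,.197,.060],n=32,s=18)[1:])
s=telemetry.read_state();print(s['tool_pos'],s['tool_rot'],s['ft_force'],s['torque'])"
```

```text
(355, 166, 18)
[0.49971132 0.19713349 0.14069723] [3.14139464e+00 4.70807425e-04 2.88481689e+00] [-0.6304166   0.44003695  3.90304947] [-0.02307927  0.13589143  0.00713766]
```

View pics/s4.png

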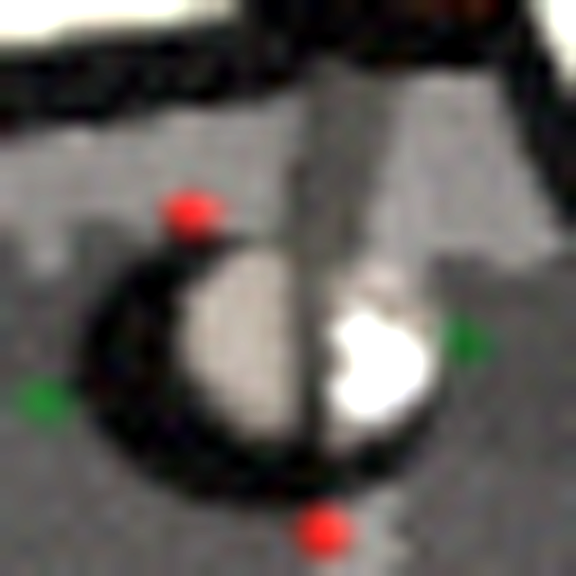

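>>> send_rows(deltas=[{"dx":0,"dy":-0.0005,"dz":0,"roll":0},{"dx":0,"dy":0,"dz":0,"roll":0}])

```text
time: 8.85
tool_pos: [0.4996, 0.1968, 0.1406]
tool_rot: [3.141, 0.001, 2.885]
ft_force: [0.3, 1.8, 4.4]
opening: 0.296
```

>>> send_rows(deltas=[{"dx":0,"dy":-0.0004,"dz":0,"roll":0},{"dx":0,"dy":0,"dz":0,"roll":0}])

```text
time: 9.1
tool_pos: [0.4996, 0.1966, 0.1406]
tool_rot: [3.141, 0.001, 2.885]
ft_force: [-0.2, 3.4, 5.5]
opening: 0.288
```

>>> send_rows(deltas=[{"dx":0,"dy":-0.0004,"dz":0,"roll":0},{"dx":0,"dy":0,"dz":0,"roll":0}])

```text
time: 9.35
tool_pos: [0.4995, 0.196, 0.1407]
tool_rot: [3.141, 0.001, 2.885]
ft_force: [0.4, 2.9, 4.9]
opening: 0.295
```

```bash
python3 -c "
from h import *
print(scn('s5.png',[.5,.197,.060],n=32,s=18)[1:])
s=telemetry.read_state();print(s['tool_pos'],s['tool_rot'],s['ft_force'],s['torque'])"
```

```text
(355, 166, 18)
[0.49947667 0.19602494 0.14063921] [3.14090779e+00 6.17415492e-04 2.88475931e+00] [0.33779078 4.06138118 5.34661398] [ 0.9747511  -0.10919353  0.05037202]
```

View pics/s5.png

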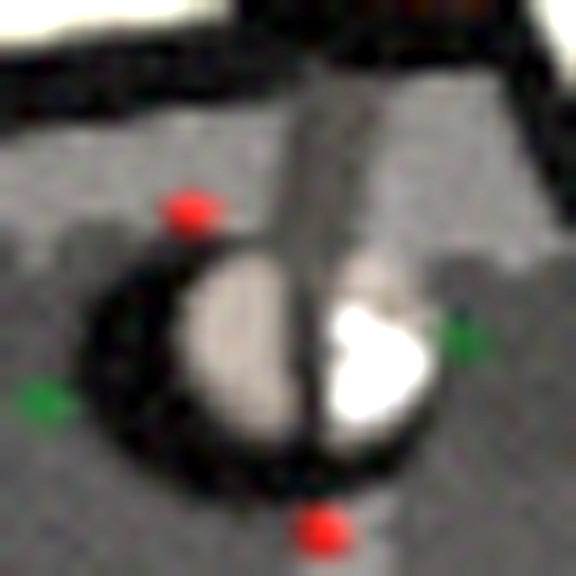

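```bash
python3 - <<'E'
from h import *
import pickle
S=pickle.load(open('scene0.pkl','rb')); c=capture('scene'); pickle.dump(c,open('sc5.pkl','wb'))
g0=S['frame'].astype(int).sum(2); g=c['frame'].astype(int).sum(2)
print('slot rows initial'); 
for v in range(178,193): print(v,g0[v,362:384])
print('now')
for v in range(168,192): print(v,g[v,362:384])
ax=np.array([.4995,.196])
for z in (.056,.060,.065,.072,.08,.09): print(z,proj(c,[*ax,z])[0].round(2))
E
```

```text
slot rows initial
178 [209 172 129 115 160 200 204 207 212 210 210 199 207 215 211 205 209 209
 209 211 216 206]
179 [210 180 118  90  62 119 210 331 372 303 181 261 315 251 200 207 202 205
 218 209 217 205]
180 [109  79  61  44 164 311 381 391 421 291 100 282 398 383 327 229 199 208
 211 211 208 200]
181 [ 28  33  26 164 324 400 426 415 415 292  60 276 401 410 403 338 249 208
 206 211 201 199]
182 [ 20   1  21 250 399 416 407 410 382 237  73 288 413 411 406 386 308 233
 209 213 206 214]
183 [ 39  29  14 267 417 414 416 415 371 216  70 287 402 417 415 411 369 281
 191 198 199 203]
184 [ 26   7   9 266 415 410 413 419 375 219  68 280 417 408 406 413 393 288
 175 175 194 207]
185 [ 24  32  30 189 346 406 408 409 369 224  68 276 417 410 410 412 393 284
 148 162 195 201]
186 [ 27  29  50 115 279 385 408 413 361 216  66 280 411 411 411 396 339 266
 195 197 207 201]
187 [ 31  17  18  43 159 266 358 411 362 218  53 281 414 412 386 328 208 180
 198 210 211 194]
188 [ 21  20   4   0  64 151 230 296 296 185  73 280 398 334 276 202  98 138
 205 213 202 205]
189 [ 29  42   2  10  29  48 114 175 
[... 2009 characters left out ...]
]
186 [ 19  19  51 148 231 275 274 274 213  99  87 285 436 456 444 453 369 130
 117 119 116 125]
187 [ 32  24  42  75 157 218 253 267 225 127  71 306 459 462 451 400 237 102
 121 115 106 121]
188 [  4  12  31  50  93 172 207 225 231 140  70 299 457 432 372 251 111  93
 112 110 110 121]
189 [ 13  11   0  26  44 107 169 199 184 103  61 216 322 292 216 120  54 110
 101 116 115 103]
190 [  8  28  20  24  31  27  71 100 108  50  59 145 187 123  74  33  70 121
 125 114 113 122]
191 [ 33  13  17  17  19   0   8  17   4  11  18  57  66  28  34  62 101 123
 133 117 122 126]
0.056 [371.05 183.73]
0.06 [371.33 182.42]
0.065 [371.69 180.76]
0.072 [372.18 178.42]
0.08 [372.76 175.71]
0.09 [373.49 172.27]
```

```bash
python3 - <<'E'
from h import *
import pickle
c=pickle.load(open('sc5.pkl','rb'));S=pickle.load(open('scene0.pkl','rb'))
out=[]
n=32;s=12;u0,v0=355,164
b=np.array([np.cos(-.257),np.sin(-.257),0]);nn=np.array([-b[1],b[0],0])
tip=np.array([.4995,.196,.056]); r=np.array([.404,.915,0])
def draw(im,P,col):
    p=proj(c,np.array(P)); q=[(int((a-u0+.5)*s),int((e-v0+.5)*s)) for a,e in p]
    for i in range(len(q)-1): cv2.line(im,q[i],q[i+1],col,1)
for k,(fr,off) in enumerate(((c,-.00085),(S,0))):
    im=cv2.resize(fr['frame'][v0:v0+n,u0:u0+n],None,fx=s,fy=s,interpolation=cv2.INTER_CUBIC)
    im=np.clip(im.astype(float)*1.8,0,255).astype(np.uint8)
    if k==0:
        t=tip+r*off; ez=np.array([0,0,.016])
        C=[t+x*.008*b+y*.00125*nn for x,y in((-1,-1),(1,-1),(1,1),(-1,1))]
        draw(im,C+[C[0]],(255,0,255)); 
        for q in C: draw(im,[q,q+ez],(0,255,255))
        for sg in(-1,1): draw(im,[t+sg*.005*r+[0,0,.016],t+sg*.005*r+[0,0,.05]],(0,255,0))
    else:
        m=np.array([.4986,.1926,.0575])
        for o,cc in ((.0035,(255,0,0)),(.0048,(0,160,0)),(.006,(0,0,255))):
            draw(im,[m+nn*o-b*.014,m+nn*o+b*.014],cc)
    out.append(im)
save(np.hstack(out),'ov5.png')
E
```

```text
(no output)
```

View pics/ov5.png

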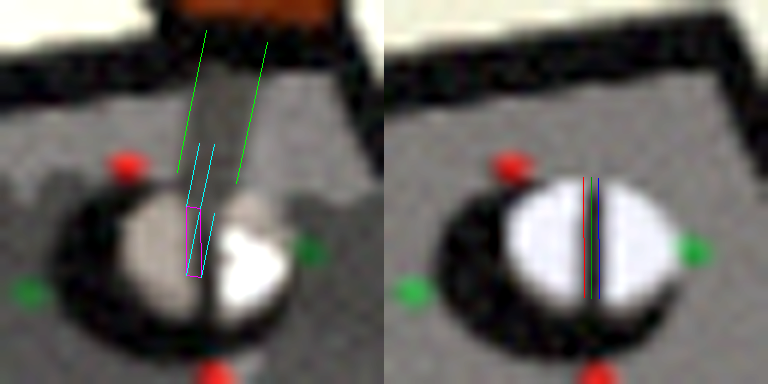

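>>> send_rows(deltas=[{"dx":0,"dy":0,"dz":-0.002,"roll":0},{"dx":0,"dy":0.002,"dz":0,"roll":0},{"dx":0,"dy":0,"dz":0,"roll":0}])

```text
time: 9.82
tool_pos: [0.4994, 0.1975, 0.1419]
tool_rot: [-3.14, -0.001, 2.885]
ft_force: [-0.5, 0.2, -1.1]
opening: 0.288
```

>>> send_rows(deltas=[{"dx":0,"dy":0,"dz":0.002,"roll":0},{"dx":0,"dy":0,"dz":0,"roll":0}])

```text
time: 10.07
tool_pos: [0.4997, 0.1978, 0.1401]
tool_rot: [-3.141, -0.0, 2.885]
ft_force: [-0.7, -0.3, -1.9]
opening: 0.291
```

```bash
python3 - <<'E'
from h import *
import pickle
s=telemetry.read_state();print(s['tool_pos'],s['ft_force'])
c=capture('scene');pickle.dump(c,open('sc6.pkl','wb'));S=pickle.load(open('scene0.pkl','rb'))
n=32;sc=18;u0,v0=355,164
im=cv2.resize(c['frame'][v0:v0+n,u0:u0+n],None,fx=sc,fy=sc,interpolation=cv2.INTER_CUBIC)
save(np.clip(im.astype(float)*1.8,0,255).astype(np.uint8),'s6.png')
print(s['torque'])
E
```

```text
[0.49965516 0.19776592 0.14013239] [-0.68680623 -0.25412631 -1.86236077]
[ 0.13767249 -0.02292431 -0.02605638]
```

View pics/s6.png

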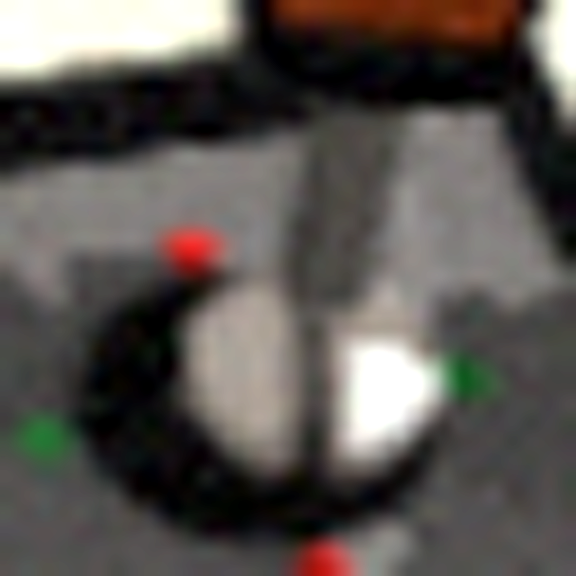

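>>> send_rows(deltas=[{"dx":0,"dy":0,"dz":0.001,"roll":0},{"dx":0,"dy":0,"dz":0.001,"roll":0},{"dx":0,"dy":0,"dz":0,"roll":0}])

```text
time: 10.5
tool_pos: [0.4998, 0.1978, 0.1384]
tool_rot: [-3.142, -0.0, 2.885]
ft_force: [0.6, 1.5, -1.8]
opening: 0.291
```

>>> send_rows(deltas=[{"dx":0,"dy":0,"dz":0.0008,"roll":0},{"dx":0,"dy":0,"dz":0,"roll":0}])

```text
time: 10.75
tool_pos: [0.4998, 0.1977, 0.1376]
tool_rot: [-3.142, -0.0, 2.885]
ft_force: [-0.1, 0.3, -1.8]
opening: 0.295
```

>>> send_rows(deltas=[{"dx":0,"dy":0,"dz":0.0008,"roll":0},{"dx":0,"dy":0,"dz":0,"roll":0}])

```text
time: 11.0
tool_pos: [0.4998, 0.1978, 0.1369]
tool_rot: [3.142, 0.0, 2.885]
ft_force: [-0.4, -0.4, -1.4]
opening: 0.292
```

>>> send_rows(deltas=[{"dx":0,"dy":0,"dz":0.0008,"roll":0},{"dx":0,"dy":0,"dz":0,"roll":0}])

```text
time: 11.25
tool_pos: [0.4998, 0.1978, 0.1363]
tool_rot: [3.141, 0.0, 2.885]
ft_force: [-0.6, 1.6, 1.3]
opening: 0.297
```

>>> send_rows(deltas=[{"dx":0,"dy":0,"dz":0.0006,"roll":0},{"dx":0,"dy":0,"dz":0,"roll":0}])

```text
time: 11.5
tool_pos: [0.4999, 0.1978, 0.1358]
tool_rot: [3.141, 0.001, 2.885]
ft_force: [-0.5, -0.1, 5.4]
opening: 0.287
```

>>> send_rows(deltas=[{"dx":0,"dy":0,"dz":0.0003,"roll":0},{"dx":0,"dy":0,"dz":0,"roll":0},{"dx":-0.0002,"dy":0,"dz":0.0,"roll":0.04},{"dx":-0.0002,"dy":0,"dz":0.0,"roll":0.04},{"dx":0,"dy":0,"dz":0,"roll":0}])

```text
time: 12.12
tool_pos: [0.5003, 0.1979, 0.1356]
tool_rot: [3.141, 0.0, 2.804]
ft_force: [-1.0, 1.6, 5.5]
opening: 0.288
```

```bash
cat > st.py <<'E'
from h import *
s=telemetry.read_state();print(s['time'],s['tool_pos'].round(4),s['tool_rot'].round(3),s['ft_force'].round(1),s['torque'].round(3),s['opening'])
E
python3 st.py
```

```text
12.125 [0.5003 0.1979 0.1356] [3.141 0.    2.804] [-1.   1.6  5.5] [0.242 0.302 0.027] 0.2882801382360717
```

>>> send_rows(deltas=[{"dx":-0.0002,"dy":0,"dz":0.0001,"roll":0.04},{"dx":-0.0002,"dy":0,"dz":0.0001,"roll":0.04},{"dx":-0.0002,"dy":0,"dz":0.0001,"roll":0.04},{"dx":0,"dy":0,"dz":0,"roll":0}])

```text
time: 12.62
tool_pos: [0.5008, 0.1979, 0.1353]
tool_rot: [3.14, 0.0, 2.684]
ft_force: [-1.1, 2.0, 7.5]
opening: 0.294
```

```bash
python3 st.py;python3 -c "
from h import *
scn('t1.png',[.5,.197,.060],n=32,s=18)"
```

```text
12.625 [0.5008 0.1979 0.1353] [3.14  0.    2.684] [-1.1  2.   7.5] [0.622 0.277 0.021] 0.29408714448539913
```

View pics/t1.png

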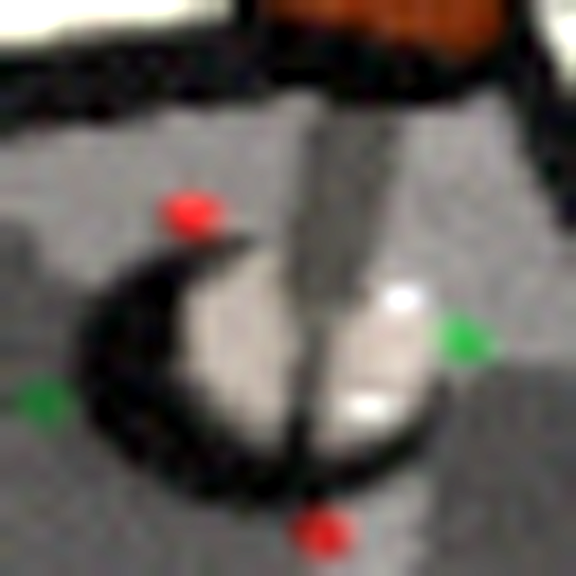

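>>> send_rows(deltas=[{"dx":-0.00023,"dy":0,"dz":0.0001,"roll":0.05},{"dx":-0.00023,"dy":0,"dz":0.0001,"roll":0.05},{"dx":-0.00023,"dy":0,"dz":0.0001,"roll":0.05},{"dx":-0.00023,"dy":0,"dz":0.0001,"roll":0.05}])

```text
time: 13.18
tool_pos: [0.5017, 0.1976, 0.135]
tool_rot: [3.14, 0.0, 2.483]
ft_force: [-1.7, 3.2, 6.6]
opening: 0.289
```

```bash
python3 st.py
```

```text
13.175 [0.5017 0.1976 0.135 ] [3.14  0.    2.483] [-1.7  3.2  6.6] [0.624 0.267 0.05 ] 0.28906422027381656
```

>>> send_rows(deltas=[{"dx":-0.00023,"dy":0,"dz":0.0001,"roll":0.05},{"dx":-0.00023,"dy":0,"dz":0.0001,"roll":0.05},{"dx":-0.00023,"dy":0,"dz":0.0001,"roll":0.05},{"dx":-0.00023,"dy":0,"dz":0.0001,"roll":0.05}])

```text
time: 13.68
tool_pos: [0.5025, 0.1969, 0.1346]
tool_rot: [3.14, -0.0, 2.283]
ft_force: [0.3, 2.3, 6.0]
opening: 0.297
```

```bash
python3 st.py;python3 -c "
from h import *
scn('t2.png',[.5,.197,.060],n=32,s=18)"
```

```text
13.675 [0.5025 0.1969 0.1346] [ 3.14  -0.     2.283] [0.3 2.3 6. ] [0.623 0.134 0.065] 0.296546044123821
```

View pics/t2.png

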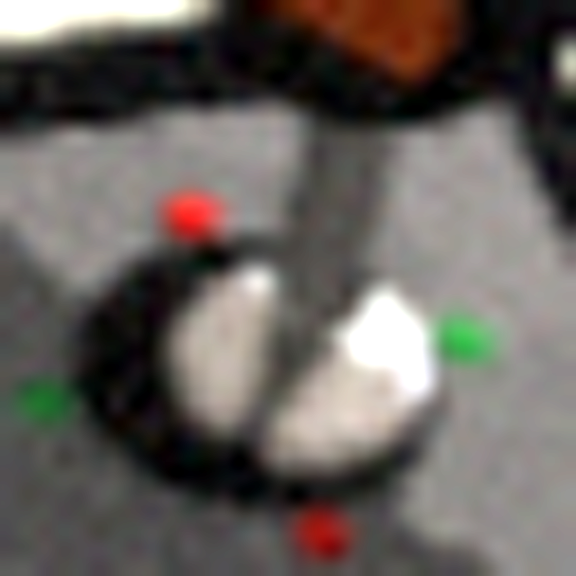

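>>> send_rows(deltas=[{"dx":-0.00023,"dy":0,"dz":0.00012,"roll":0.05},{"dx":-0.00023,"dy":0,"dz":0.0001,"roll":0.05},{"dx":-0.00023,"dy":0,"dz":0.0001,"roll":0.05},{"dx":-0.00023,"dy":0,"dz":0.0001,"roll":0.05},{"dx":-0.00023,"dy":0,"dz":0.0001,"roll":0.05},{"dx":-0.00023,"dy":0,"dz":0.0001,"roll":0.05}])

```text
time: 14.48
tool_pos: [0.5035, 0.1957, 0.1341]
tool_rot: [3.139, -0.0, 1.983]
ft_force: [-0.0, 2.1, 6.2]
opening: 0.293
```

```bash
python3 st.py
```

```text
14.475 [0.5035 0.1957 0.1341] [ 3.139 -0.     1.983] [-0.   2.1  6.2] [0.528 0.087 0.081] 0.29307007610716945
```

>>> send_rows(deltas=[{"dx":-0.00023,"dy":0,"dz":0.00012,"roll":0.05},{"dx":-0.00023,"dy":0,"dz":0.0001,"roll":0.05},{"dx":-0.00023,"dy":0,"dz":0.0001,"roll":0.05},{"dx":-0.00023,"dy":0,"dz":0.0001,"roll":0.05}])

```text
time: 14.98
tool_pos: [0.5039, 0.1948, 0.1337]
tool_rot: [3.139, -0.001, 1.783]
ft_force: [0.6, 2.3, 6.2]
opening: 0.29
```

```bash
python3 st.py;python3 -c "
from h import *
scn('t3.png',[.5,.197,.060],n=32,s=18)"
```

```text
14.975 [0.5039 0.1948 0.1337] [ 3.139e+00 -1.000e-03  1.783e+00] [0.6 2.3 6.2] [ 0.43  -0.034  0.011] 0.2899186360296606
```

View pics/t3.png

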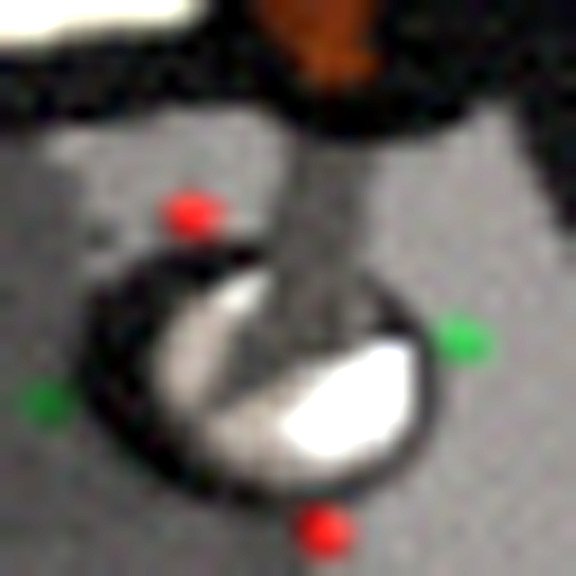

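>>> send_rows(deltas=[{"dx":-0.0002,"dy":0,"dz":0.0001,"roll":0.04},{"dx":-0.0002,"dy":0,"dz":0.0001,"roll":0.04},{"dx":-0.0002,"dy":0,"dz":0.0001,"roll":0.04},{"dx":-0.0002,"dy":0,"dz":0.0001,"roll":0.04}])

```text
time: 15.52
tool_pos: [0.5041, 0.194, 0.1333]
tool_rot: [3.139, -0.001, 1.624]
ft_force: [0.9, 2.2, 6.3]
opening: 0.294
```

```bash
python3 st.py
```

```text
15.525 [0.5041 0.194  0.1333] [ 3.139e+00 -1.000e-03  1.624e+00] [0.9 2.2 6.3] [ 0.466 -0.014  0.044] 0.293866406395424
```

>>> send_rows(deltas=[{"dx":-0.0001,"dy":0,"dz":5e-05,"roll":0.025},{"dx":-0.0001,"dy":0,"dz":5e-05,"roll":0.025}])

```text
time: 15.78
tool_pos: [0.5042, 0.1938, 0.1333]
tool_rot: [3.139, -0.001, 1.574]
ft_force: [0.7, 1.6, 7.0]
opening: 0.292
```

```bash
python3 st.py;python3 -c "
from h import *
scn('t4.png',[.5,.197,.060],n=32,s=18)"
```

```text
15.775 [0.5042 0.1938 0.1333] [ 3.139e+00 -1.000e-03  1.574e+00] [0.7 1.6 7. ] [ 0.383 -0.058  0.076] 0.29174159570646374
```

View pics/t4.png

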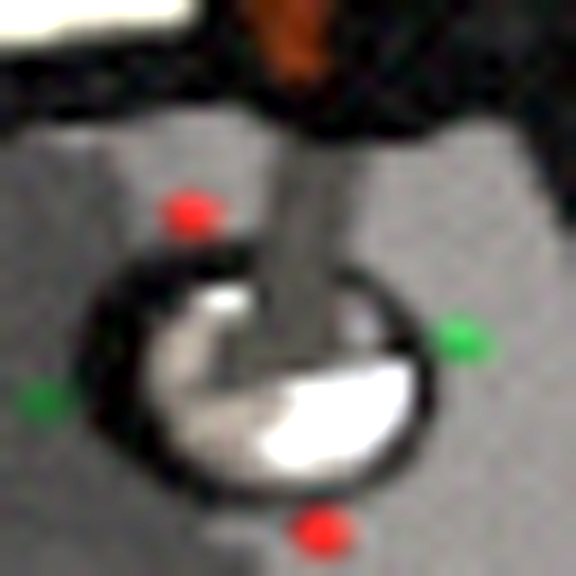

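>>> send_rows(deltas=[{"dx":-0.0001,"dy":0,"dz":5e-05,"roll":0.025},{"dx":0,"dy":0,"dz":0,"roll":0}])

```text
time: 16.08
tool_pos: [0.5042, 0.1937, 0.1332]
tool_rot: [3.139, -0.001, 1.55]
ft_force: [0.8, 2.3, 5.9]
opening: 0.29
```

```bash
python3 st.py
```

```text
16.075 [0.5042 0.1937 0.1332] [ 3.139e+00 -1.000e-03  1.550e+00] [0.8 2.3 5.9] [ 0.412 -0.049 -0.016] 0.28963553552371535
```

>>> send_rows(deltas=[{"dx":-0.0001,"dy":0,"dz":3e-05,"roll":0.025},{"dx":0,"dy":0,"dz":0,"roll":0}])

```text
time: 16.32
tool_pos: [0.5042, 0.1936, 0.1332]
tool_rot: [3.139, -0.001, 1.525]
ft_force: [-0.6, 2.2, 6.7]
opening: 0.288
```

```bash
python3 st.py
```

```text
16.325 [0.5042 0.1936 0.1332] [ 3.139e+00 -1.000e-03  1.525e+00] [-0.6  2.2  6.7] [ 0.385 -0.084  0.05 ] 0.28782023403993384
```

>>> send_rows(deltas=[{"dx":-0.0001,"dy":0,"dz":3e-05,"roll":0.02},{"dx":0,"dy":0,"dz":0,"roll":0}])

```text
time: 16.58
tool_pos: [0.5042, 0.1934, 0.1331]
tool_rot: [3.139, -0.001, 1.505]
ft_force: [0.1, 1.5, 6.9]
opening: 0.291
```

```bash
python3 st.py
```

```text
16.575 [0.5042 0.1934 0.1331] [ 3.139e+00 -1.000e-03  1.505e+00] [0.1 1.5 6.9] [ 0.328 -0.093  0.068] 0.2914028501588991
```

>>> send_rows(deltas=[{"dx":-5e-05,"dy":0,"dz":3e-05,"roll":0.02},{"dx":0,"dy":0,"dz":0,"roll":0}])

```text
time: 16.82
tool_pos: [0.5042, 0.1934, 0.1332]
tool_rot: [3.139, -0.001, 1.485]
ft_force: [0.3, 1.6, 6.9]
opening: 0.291
```

```bash
python3 st.py
```

```text
16.825 [0.5042 0.1934 0.1332] [ 3.139e+00 -1.000e-03  1.485e+00] [0.3 1.6 6.9] [ 0.307 -0.091 -0.012] 0.2906754016187609
```

>>> send_rows(deltas=[{"dx":-5e-05,"dy":0,"dz":0,"roll":0.02},{"dx":0,"dy":0,"dz":0,"roll":0}])

```text
time: 17.08
tool_pos: [0.5042, 0.1934, 0.1331]
tool_rot: [3.139, -0.001, 1.465]
ft_force: [1.6, 2.7, 5.6]
opening: 0.287
```

```bash
python3 st.py;python3 -c "
from h import *
scn('t5.png',[.5,.197,.060],n=32,s=18)"; python3 st.py
```

```text
17.075 [0.5042 0.1934 0.1331] [ 3.139e+00 -1.000e-03  1.465e+00] [1.6 2.7 5.6] [ 0.383 -0.121  0.09 ] 0.2867429717530298
17.125 [0.5043 0.1934 0.1331] [ 3.139e+00 -1.000e-03  1.465e+00] [0.1 1.4 6.5] [ 0.374 -0.136  0.074] 0.2899048879597682
```

View pics/t5.png

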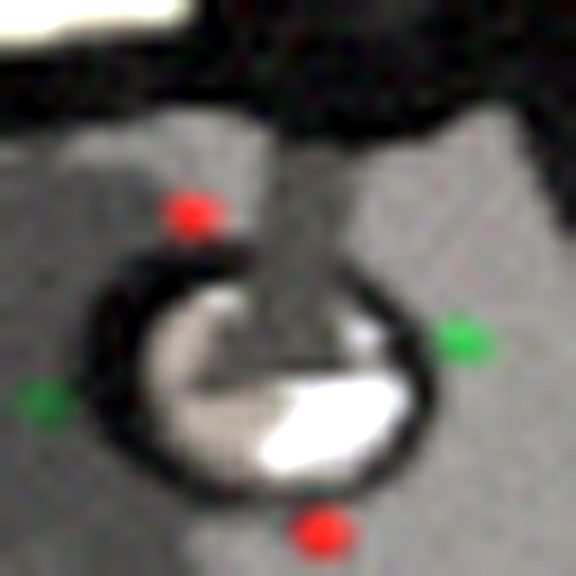

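```bash
cat > av.py <<'E'
from h import *
a=[]
for i in range(8):
    capture('top'); s=telemetry.read_state(); a.append(np.r_[s['ft_force'],s['torque'],s['tool_pos']])
print(s['time'],np.mean(a,0).round(3),s['tool_rot'].round(3))
E
python3 av.py
```

```text
17.525 [ 0.858  1.867  6.348  0.386 -0.129  0.081  0.504  0.193  0.133] [ 3.139e+00 -1.000e-03  1.465e+00]
```

>>> send_rows(deltas=[{"dx":-5e-05,"dy":0,"dz":0,"roll":0.02},{"dx":0,"dy":0,"dz":0,"roll":0.02},{"dx":0,"dy":0,"dz":0,"roll":0}])

```text
time: 17.9
tool_pos: [0.5043, 0.1934, 0.1331]
tool_rot: [3.139, -0.002, 1.425]
ft_force: [0.8, 1.5, 6.1]
opening: 0.293
```

```bash
python3 av.py
```

```text
18.3 [ 1.051  2.105  6.233  0.403 -0.142  0.146  0.504  0.193  0.133] [ 3.139e+00 -2.000e-03  1.425e+00]
```

>>> send_rows(deltas=[{"dx":0,"dy":0,"dz":0,"roll":0.015},{"dx":0,"dy":0,"dz":0,"roll":0.015},{"dx":0,"dy":0,"dz":0,"roll":0}])

```text
time: 18.68
tool_pos: [0.5043, 0.1934, 0.1331]
tool_rot: [3.139, -0.002, 1.395]
ft_force: [1.8, 1.9, 5.6]
opening: 0.292
```

```bash
python3 av.py; python3 -c "
from h import *
scn('t6.png',[.5,.197,.060],n=32,s=18)"
```

```text
19.075 [ 0.892  1.783  6.16   0.407 -0.145  0.2    0.504  0.193  0.133] [ 3.139e+00 -2.000e-03  1.395e+00]
```

View pics/t6.png

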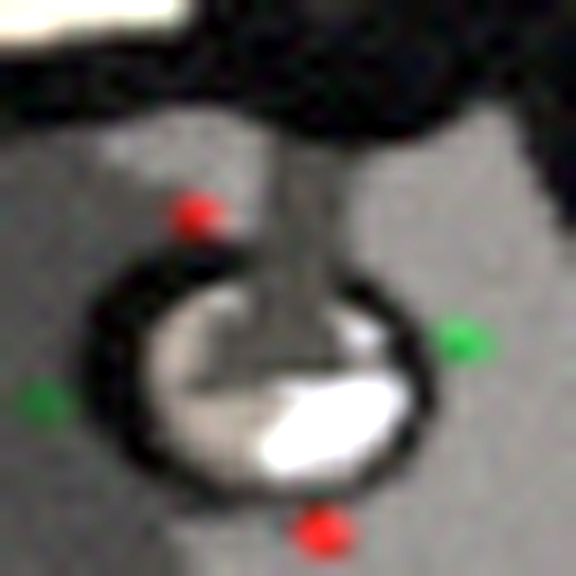

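>>> send_rows(deltas=[{"dx":0,"dy":0,"dz":0,"roll":-0.05},{"dx":0,"dy":0,"dz":0,"roll":-0.05},{"dx":0,"dy":0,"dz":0,"roll":-0.05},{"dx":0,"dy":0,"dz":0,"roll":0}])

```text
time: 19.62
tool_pos: [0.5042, 0.1932, 0.1331]
tool_rot: [3.139, -0.001, 1.545]
ft_force: [0.3, 1.0, 6.7]
opening: 0.294
```

```bash
python3 av.py
```

```text
20.025 [ 4.420e-01  1.258e+00  6.578e+00  1.810e-01 -4.500e-02 -3.000e-03
  5.040e-01  1.930e-01  1.330e-01] [ 3.139e+00 -1.000e-03  1.545e+00]
```

Torque is back to zero, so I'll lift straight out and check the lock.

>>> send_rows(deltas=[{"dx":0,"dy":0,"dz":-0.001,"roll":0},{"dx":0,"dy":0,"dz":-0.003,"roll":0},{"dx":0,"dy":0,"dz":-0.006,"roll":0},{"dx":0,"dy":0,"dz":-0.03,"roll":0},{"dx":0,"dy":0,"dz":-0.045,"roll":0},{"dx":0,"dy":0,"dz":0,"roll":0}])

```text
time: 20.78
tool_pos: [0.5038, 0.193, 0.2201]
tool_rot: [3.137, -0.001, 1.545]
ft_force: [0.4, -0.5, -0.8]
opening: 0.293
```

```bash
python3 st.py; python3 -c "
from h import *
crops('aft.png',[.5,.197,.060],50,7.8)"
```

```text
20.775 [0.5038 0.193  0.2201] [ 3.137e+00 -1.000e-03  1.545e+00] [ 0.4 -0.5 -0.8] [-0.062 -0.006  0.036] 0.2929581069221691
top origin 169 221 scale 7.8
scene origin 346 157 scale 7.8
```

View pics/aft.png

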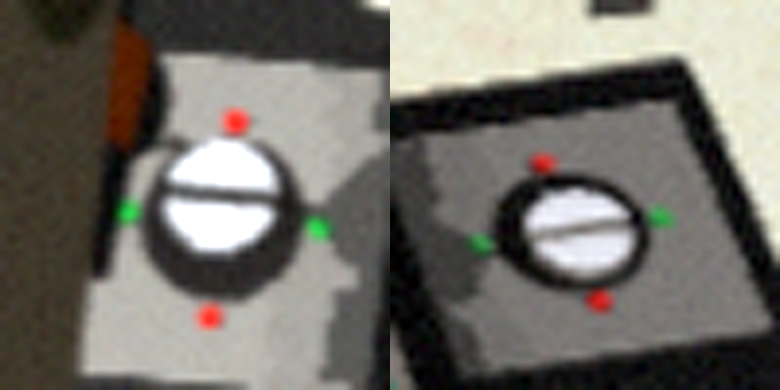

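The slot is parallel to the green dots in both views: in the top view the slot slopes 0.083 against 0.085 for the dots. Next I'll return the driver.

>>> send_rows(deltas=[{"dx":0,"dy":0,"dz":0,"roll":-0.178},{"dx":0,"dy":0,"dz":0,"roll":-0.178},{"dx":0,"dy":0,"dz":0,"roll":-0.178},{"dx":0,"dy":0,"dz":0,"roll":-0.178},{"dx":0,"dy":0,"dz":0,"roll":-0.178},{"dx":0,"dy":0,"dz":0,"roll":-0.178},{"dx":0,"dy":0,"dz":0,"roll":-0.178},{"dx":0,"dy":0,"dz":0,"roll":0}])

```text
time: 21.88
tool_pos: [0.5027, 0.1928, 0.2159]
tool_rot: [-3.14, -0.003, 2.789]
ft_force: [0.3, 0.2, -2.1]
opening: 0.295
```

>>> send_rows(deltas=[{"dx":-0.0229,"dy":-0.0447,"dz":0,"roll":0},{"dx":-0.0229,"dy":-0.0447,"dz":0,"roll":0},{"dx":-0.0229,"dy":-0.0447,"dz":0,"roll":0},{"dx":-0.0229,"dy":-0.0447,"dz":0,"roll":0},{"dx":-0.0229,"dy":-0.0447,"dz":0,"roll":0},{"dx":-0.0229,"dy":-0.0447,"dz":0,"roll":0},{"dx":-0.0229,"dy":-0.0447,"dz":0,"roll":0},{"dx":0,"dy":0,"dz":0,"roll":0}])

```text
time: 22.88
tool_pos: [0.5461, -0.1588, 0.216]
tool_rot: [-3.141, -0.002, 2.783]
ft_force: [-0.3, 0.8, -1.5]
opening: 0.293
```

```bash
python3 av.py; python3 -c "
from h import *
crops('ret.png',[.547,-.156,.10],60,6.5)"
```

```text
23.275 [-4.400e-02  1.560e-01 -1.446e+00  1.000e-03  8.000e-03 -1.800e-02
  5.460e-01 -1.550e-01  2.170e-01] [3.142 0.    2.792]
top origin 351 214 scale 6.5
scene origin 166 177 scale 6.5
```

View pics/ret.png

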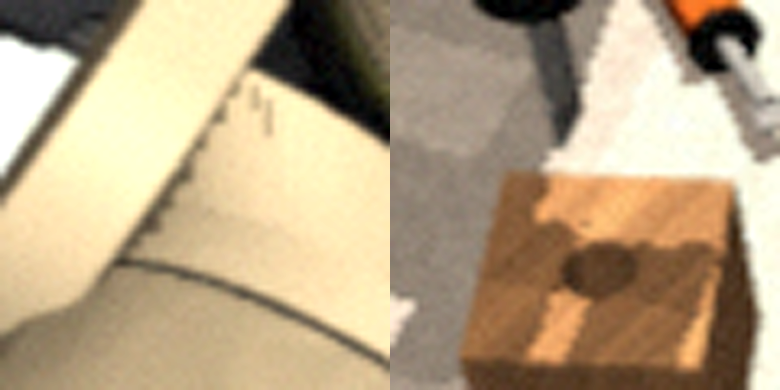

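```bash
python3 -c "
from h import *
c=capture('scene');save(c['frame'],'full1.png',1.4); w=world(c)
for p in [.547,-.1568,.07],[.5467,-.1552,.132]: print(proj(c,p))"; python3 st.py
```

```text
[[198.26069471 217.71782283]]
[[193.8489259  196.29868814]]
23.425 [ 0.5464 -0.1556  0.2175] [-3.142  0.     2.791] [ 0.3  0.7 -0.8] [-0.02   0.003  0.019] 0.2946035502650887
```

View pics/full1.png

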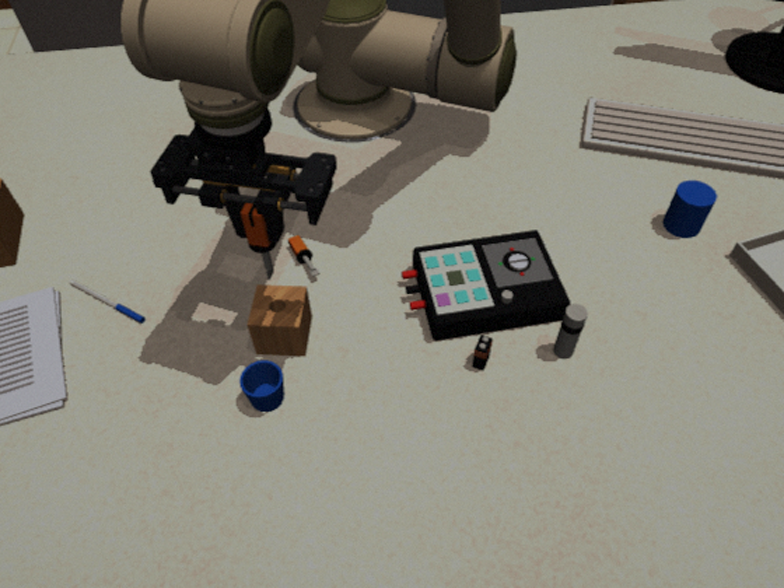

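>>> send_rows(deltas=[{"dx":-0.0008,"dy":-0.0005,"dz":0.03,"roll":0},{"dx":0,"dy":0,"dz":0.02,"roll":0},{"dx":0,"dy":0,"dz":0,"roll":0},{"dx":0,"dy":0,"dz":0.005,"roll":0},{"dx":0,"dy":0,"dz":0.005,"roll":0},{"dx":0,"dy":0,"dz":0.005,"roll":0}])

```text
time: 24.18
tool_pos: [0.5471, -0.1568, 0.1525]
tool_rot: [-3.141, 0.001, 2.791]
ft_force: [-0.3, 0.2, -1.4]
opening: 0.293
```

```bash
python3 st.py; python3 -c "
from h import *
scn('ret2.png',[.547,-.156,.08],n=50,s=12)"; python3 st.py
```

```text
24.175 [ 0.5471 -0.1568  0.1525] [-3.141e+00  1.000e-03  2.791e+00] [-0.3  0.2 -1.4] [-0.026 -0.017  0.029] 0.2929781604356145
24.225 [ 0.5468 -0.1567  0.1517] [ 3.141e+00 -1.000e-03  2.791e+00] [-0.2 -0.4 -2.1] [-0.     0.061  0.049] 0.29443986343484735
```

View pics/ret2.png

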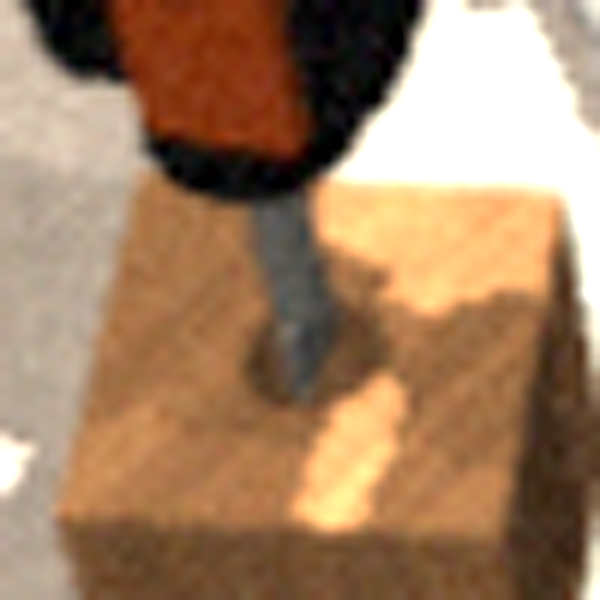

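>>> send_rows(deltas=[{"dx":0,"dy":0,"dz":0.004,"roll":0},{"dx":0,"dy":0,"dz":0.004,"roll":0},{"dx":0,"dy":0,"dz":0.004,"roll":0}])

```text
time: 24.6
tool_pos: [0.547, -0.1568, 0.1401]
tool_rot: [-3.142, -0.0, 2.791]
ft_force: [-0.0, -0.6, -2.5]
opening: 0.293
```

>>> send_rows(deltas=[{"dx":0,"dy":0,"dz":0.008,"roll":0},{"dx":0,"dy":0,"dz":0.008,"roll":0},{"dx":0,"dy":0,"dz":0.008,"roll":0}])

```text
time: 24.98
tool_pos: [0.5469, -0.1568, 0.1157]
tool_rot: [3.142, -0.0, 2.791]
ft_force: [-0.6, 0.6, -1.1]
opening: 0.29
```

>>> send_rows(deltas=[{"dx":0,"dy":0,"dz":0.008,"roll":0},{"dx":0,"dy":0,"dz":0.007,"roll":0},{"dx":0,"dy":0,"dz":0,"roll":0}])

```text
time: 25.35
tool_pos: [0.5468, -0.1566, 0.1008]
tool_rot: [3.141, -0.001, 2.791]
ft_force: [0.2, 0.4, -1.8]
opening: 0.294
```

```bash
python3 av.py
```

```text
25.75 [-0.432  0.115 -1.309  0.004 -0.002  0.003  0.547 -0.157  0.102] [-3.142  0.     2.791]
```

>>> send_rows(deltas=[{"dx":0,"dy":0,"dz":0.004,"roll":0},{"dx":0,"dy":0,"dz":0.0015,"roll":0},{"dx":0,"dy":0,"dz":0,"roll":0}])

```text
time: 26.12
tool_pos: [0.5469, -0.1567, 0.0957]
tool_rot: [3.142, -0.0, 2.791]
ft_force: [-0.3, -0.4, -2.0]
opening: 0.293
```

```bash
python3 av.py
```

```text
26.525 [ 1.470e-01 -2.900e-01 -1.494e+00 -4.000e-03  6.000e-03 -1.000e-03
  5.470e-01 -1.570e-01  9.600e-02] [-3.142  0.     2.791]
```

>>> send_rows(deltas=[{"dx":0,"dy":0,"dz":0.0008,"roll":0},{"dx":0,"dy":0,"dz":0,"roll":0}])

```text
time: 26.78
tool_pos: [0.5469, -0.1567, 0.095]
tool_rot: [3.142, -0.0, 2.791]
ft_force: [0.8, -0.1, -0.7]
opening: 0.294
```

```bash
python3 av.py
```

```text
27.175 [ 0.044 -0.248 -1.431 -0.008 -0.007  0.019  0.547 -0.157  0.095] [3.142 0.    2.791]
```

>>> send_rows(deltas=[{"dx":0,"dy":0,"dz":0.0006,"roll":0},{"dx":0,"dy":0,"dz":0,"roll":0}])

```text
time: 27.42
tool_pos: [0.547, -0.1568, 0.0947]
tool_rot: [-3.142, 0.0, 2.791]
ft_force: [-1.0, 0.3, 2.3]
opening: 0.287
```

```bash
python3 av.py
```

```text
27.825 [-1.441  0.56   3.955  0.093  0.264 -0.01   0.547 -0.157  0.095] [-3.142  0.     2.791]
```

The collar is resting on the block, so I'll release.

>>> send_rows(deltas=[{"dx":0,"dy":0,"dz":-0.0004,"roll":0},{"dx":0,"dy":0,"dz":0,"roll":0}])

```text
time: 28.08
tool_pos: [0.547, -0.1568, 0.0948]
tool_rot: [3.142, 0.0, 2.791]
ft_force: [-1.5, 0.9, 2.1]
opening: 0.293
```

>>> send_rows(deltas=[{"dx":0,"dy":0,"dz":0,"roll":0},{"dx":0,"dy":0,"dz":0,"roll":0},{"dx":0,"dy":0,"dz":0,"roll":0},{"dx":0,"dy":0,"dz":0,"roll":0},{"dx":0,"dy":0,"dz":0,"roll":0},{"dx":0,"dy":0,"dz":0,"roll":0}], gripper=0)

```text
time: 28.82
tool_pos: [0.547, -0.1568, 0.0949]
tool_rot: [-3.142, 0.0, 2.791]
ft_force: [-0.5, 0.6, 0.1]
opening: 0.952
```

Open and clear. Next is up, then sideways out of the top camera's view for the last check.

>>> send_rows(deltas=[{"dx":0,"dy":0,"dz":-0.02,"roll":0},{"dx":0,"dy":0,"dz":-0.04,"roll":0},{"dx":0,"dy":0,"dz":-0.05,"roll":0},{"dx":0,"dy":0,"dz":-0.05,"roll":0},{"dx":0.04,"dy":0,"dz":0,"roll":0},{"dx":0.05,"dy":0,"dz":0,"roll":0},{"dx":0.05,"dy":0,"dz":0,"roll":0},{"dx":0.05,"dy":0,"dz":0,"roll":0}])

```text
time: 29.82
tool_pos: [0.367, -0.0908, 0.2548]
tool_rot: [-3.141, 0.0, 2.791]
ft_force: [0.2, -0.7, 0.2]
opening: 0.999
```

>>> send_rows(deltas=[{"dx":0,"dy":0,"dz":0,"roll":0},{"dx":0,"dy":0,"dz":0,"roll":0}])

```text
time: 30.08
tool_pos: [0.3691, -0.0918, 0.2552]
tool_rot: [-3.141, 0.001, 2.791]
ft_force: [0.1, -0.1, -0.2]
opening: 1.001
```

```bash
python3 st.py; python3 -c "
from h import *
import pickle
t,s=crops('fin.png',[.547,-.156,.1],60,6.5)
pickle.dump((t,s),open('fin.pkl','wb'))
save(t['frame'],'fint.png',1.4);save(s['frame'],'fins.png',1.4)"
```

```text
30.075 [ 0.3691 -0.0918  0.2552] [-3.141e+00  1.000e-03  2.791e+00] [ 0.1 -0.1 -0.2] [-0.031 -0.015  0.037] 1.001036039375518
top origin 351 214 scale 6.5
scene origin 166 177 scale 6.5
```

View pics/fin.png

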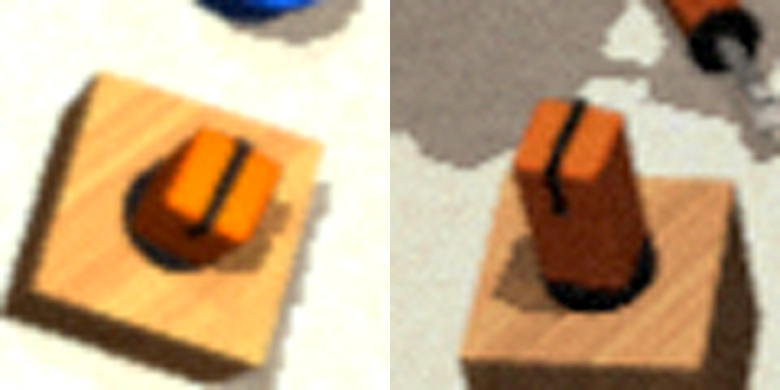

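View pics/fins.png

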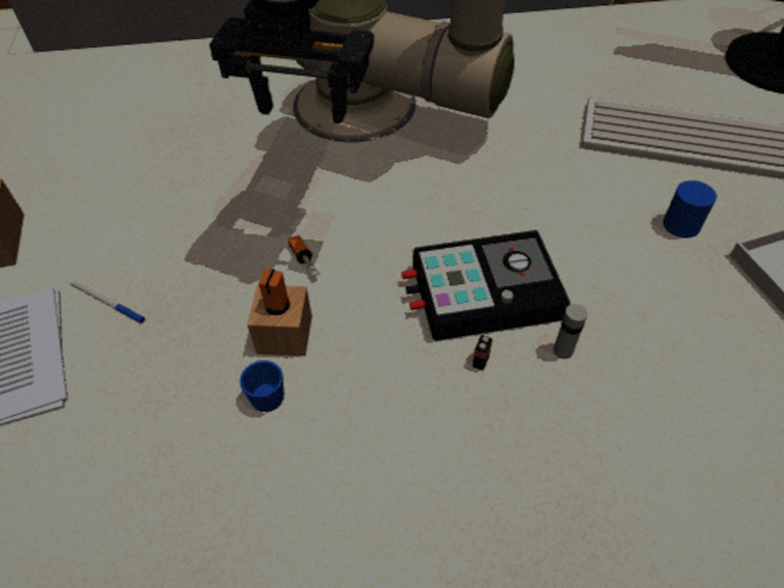

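```bash
python3 - <<'E'
from h import *
import pickle
t,s=pickle.load(open('fin.pkl','rb'))
n=40;ims=[]
for c in(t,s):
    u,v=proj(c,[.5,.196,.053])[0];u0=int(u)-20;v0=int(v)-20
    ims.append(np.clip(cv2.resize(c['frame'][v0:v0+n,u0:u0+n],None,fx=10,fy=10,interpolation=cv2.INTER_CUBIC).astype(float)*1.6,0,255).astype(np.uint8))
save(np.hstack(ims),'finlock.png')
t0=pickle.load(open('top0.pkl','rb'))
for n_,b in (('cup',(380,185,415,220)),('bat+elec',(175,165,262,203))):
    d=np.abs(t['frame'][b[1]:b[3],b[0]:b[2]].astype(int)-t0['frame'][b[1]:b[3],b[0]:b[2]]).sum(2); print(n_,'changed px',(d>120).sum())
for c,nm in((t,'top'),(s,'scene')):
    w=world(c); m=(w[...,2]>.125)&(w[...,2]<.136)&(abs(w[...,0]-.547)<.03)&(abs(w[...,1]+.156)<.03); print(nm,m.sum(),w[m].mean(0))
E
```

```text
cup changed px 0
bat+elec changed px 0
top 200 [ 0.54685297 -0.15621331  0.12793466]
scene 173 [ 0.54911169 -0.15652365  0.12939738]
```

View pics/finlock.png

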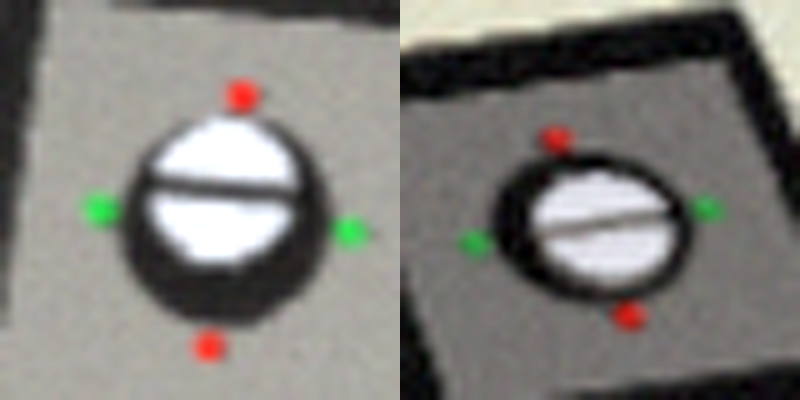

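```bash
python3 -c "
from cell import manip
print(manip.close_job())"
```

```text
the job is handed in; nothing more can be done
None
```

The lock is at its stop with the slot on the green dots, and the orange driver is back upright in its stand. I handed the job in at about 30 s; it reported no verdict.

**Seating:** The first try landed on the rim at about 5–7 N. I found from the scene camera that the blade was about 2 mm off across the slot, corrected that, and it went in about 5 mm with a press of about 7 N.

**Turning:** I turned the lock about its axis, following it down at about 7–8 N. At the stop the torque rose steadily to about 0.2 N m with no further motion. I then eased off to zero torque before lifting out.

**Last checks:**
- **Lock:** the slot is parallel to the line through the green dots in both views (slope 0.087 against 0.088 in the top view).
- **Driver:** it stands in the hole with its collar on the block. The handle top is about 0.128–0.129 m up, near x 0.547–0.549, y -0.156. The cameras differ by about 2 mm, which is within their calibration.
- **Bystanders:** the electrode, battery and cup show no changed pixels in the top view.
- **Gripper:** it is open and clear.

**One disagreement:** the small look-alike driver, which was standing free at the start, now lies on the table near its place. I saw this only on the way back, so I don't know whether it fell by itself or was brushed. It is not one of the listed bystanders, and I left it there.

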